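# Click a tip deck onto its pipette-tip rack base

### The job

Reload the pipette-tip rack: lift the blue tip deck by its grip bar out of the white refill tub, lower it level over the two orange snap hooks of the grey rack base, and press it straight down until both hooks have clicked over it and it sits fully home on the rim, then let go and take the hand clear. Be gentle: do not drop or hammer it, never push it into the base with more than 35 N, and leave the bottles, the beaker and the tube block where they stand.

Things in the scene. Friction and masses are not known exactly. Their poses are not given: they have to be found in the camera images.
- rack_base: Grey open-topped tip rack base, 86 x 126 mm outside, 55 mm high, walls 7 mm (94 x 134 mm flange at its foot), on a 12 mm foam pad that sinks about 7 mm under a 20 N push, then goes hard; origin: centre of its underside, z up, y along its long side. The deck seats on its rim, 55 mm up. Two orange snap hooks stand inside, one at each short end. Over 35 N between deck and base or hooks cracks it; clicking home takes 15 to 25 N.
- hook_a (a joint): Inward bending (rad) of the springy orange hook at the base's +y end; 0 = upright. Pivots 8 mm up; 10 mm wide (x); stem at y 46.5-50.5 mm; outward nose to y 54.5, its flat catch 58.7 mm above the base's underside, 1.2 mm over a seated deck's lip. A slope from tip (71 mm up) to nose lets the deck's lip bend it about 0.06; it clicks back below 0.01 over the home deck. The two often click one after the other.
- hook_b (a joint): The same for the mirror-image hook at the -y end of the rack base.
- hook_a_tip (a point): Top of hook_a, 71 mm above the underside of the rack base and 48.5 mm from its centre towards +y of the base (hook upright).
- hook_b_tip (a point): Top of hook_b, likewise towards -y of the base.
- refill_tub: White open-topped refill tub, 90 x 128 mm outside, 50 mm high, walls 9 mm, fixed to the bench, no hooks; its origin is the centre of its underside, z up. The tip deck starts out resting on its rim.
- tip_deck: Blue tip deck, 0.12 kg: plate 80 x 118 x 5 mm with 28 yellow tips reaching 38 mm below the plate. Origin: centre of the plate's underside, y along the long side, z up. Hook slots near both short ends: 15 mm wide (x), y = 40 to 51.5 mm from the centre; beyond, the plate is a 2.5 mm lip, underside flush. Upright blue grip bar 14 mm thick (x), 56 mm long (y), rising 44 mm above the plate's middle. Fits either way round.
- deck_grip (a point): Centre of the grip bar's side faces, 27 mm above the plate's top and 32 mm above the plate's underside, 17 mm below the bar's top; axes as the tip deck's. When the deck is fully home this point is 87 mm above the underside of the rack base.
- reagent_1: Small glass reagent bottle, yellow label, purple cap, 44 mm across, 85 mm high, bystander; origin at its foot.
- reagent_2: Another such bottle, bystander.
- beaker: Clear plastic beaker, 70 mm across, 85 mm high, bystander; origin at its foot.
- tube_rack: Green microtube block with white tubes, 70 x 110 x 35 mm, bystander; origin at its foot.
There are look-alikes about, which are no part of the job. What is shaped like the tip_deck but pink is not meant.

How it is judged:
By the outcome, as a careful person would: the job done as asked, in the order asked, and still so for the second after the job is handed in, with the robot touching nothing.
It also fails if it takes over 62 s, if anything falls off the work surface, if the arm or the gripper's body presses on something with over 40 N, if the wrist force passes 120 N, or if a joint passes its speed limit or range.

### The arm

A 6-joint arm with a two-finger parallel gripper is mounted at the origin on the work surface. World frame = base frame: x ahead of the robot, y to its left, z up, the work surface at z = 0. Lengths are in mm, angles in rad, forces in N, time in s.
With the tool pointing down it reaches from about 375 to 975 mm from the base axis. Payload 3.8 kg.
Tool frame: the origin (TCP) lies on the centre line of the jaws, within the pads' length; the fingertips stand ahead of it and the grasp point (between the pads) lies 6 mm ahead of it (tip_extent is the z of the fingertips in the tool frame, in mm); z points along the fingers, y is the direction in which the jaws open and shut (so a half turn about z gives the same grasp; the last joint's range is limited). The gripper opens to 85 mm and grips with 20 to 120 N. Pads are 22 mm wide; open, the fingers measure 114 mm over their backs; the gripper's body (76 mm by 85 mm) begins 54 mm behind the grasp point. The pads swing forward as they close: fully open they stand 13 mm farther back than shut.
Start: joints at [1.16, 0.264, 1.604, -0, 1.274, -0.037], TCP at [246.477, 628.384, 222.08] pointing down, gripper open.
Joint ranges: [-2.63, 2.63], [-0.94, 2.18], [0.31, 2.57], [-1.31, 4.45], [0, 2.66], [-2.55, 2.55]. Speed limits (rad/s): [2.57, 2.57, 3.14, 3.14, 3.14, 3.14].

### API

Orientations are given as a rotation vector (axis times angle).
In Python, from workcell import * gives the robot as it stands.
- The arm moves only by the tool step_arm, never from a script. Its argument "increments" is a list of rows, each an object with "slide": the shift along the tool's x, y, z in mm, a list of three; "delta_rot": the turn, a rotation vector about the tool's x, y, z in rad, a list of three; "claw": the finger opening in mm, from 0 to 85.4. In form: [{"slide": [dx, dy, dz], "delta_rot": [wx, wy, wz], "claw": claw}, ...]. A call has 1 to 5 rows; each row shifts and turns the pose as measured when the row begins, along the tool's axes as they then stand; what a row does not reach is not made up. A row lasts 1/10 s, in which the tool goes at most 50 mm and 8.59 degrees, less where a joint would pass 70% of its speed; a pose out of reach is approached as far as the arm can. A call with a gripper value outside its range is refused whole. The fingers move at their own pace and stop on an object; "squeeze" is the grip in N (left out, the last holds). Time passes only in rows, so rows that do not move let the fingers close. It gives the time, the measured TCP pose, the force and the opening at its end, in the units of the state.
- observe(): the state, without advancing time (a new reading comes with each control period).
- snapshot(name): name is "scene" or "top" or "wrist"; returns (picture, depth): 400x640x3 uint8, red, green, blue; 400x640 float32, mm along the optical axis (not along the pixel's ray), 0 where there is no reading.
- calibration(name): a dict with "fx", "fy", "cx", "cy" (pixels), "R" (3x3) and "t" (3): a world point X has camera coordinates R X + t; the wrist camera has in their place "mount" (4x4, takes a point from camera to tool coordinates, whose origin is the TCP and whose axes are the flange's). Camera axes: x right, y down, z forward; pixel columns grow to the right and rows downward; lengths in mm; the calibration is good to about 2 mm. A picture is of the moment at which its call begins: read the wrist's pose just before it. calibration takes no time and is no camera call.
- job_done(): hands the job in, once; it reports no verdict.
Trained networks look in the newest picture that a camera, given by its name, has taken for a name from the list of things; names that differ only in an ending like _2 or _b are one class to them, and where a whole thing is asked for, a point or a joint stands for the part that bears it (a point fixed in the world has none). Each returns a list of dicts, best first, with "score" (0 to 1); they miss things now and then, are a little off and sometimes report something else, mostly with a low value. They report only what shows in the picture. A call takes as long as a camera call. They do not tell look-alikes from the thing itself.
- masks_of(label, camera): "region" (400x640 bool, what is visible of it) and "bbox" ([left, top, width, height] in pixels, round what is visible of it).
The state is a dict: "time_s": time; "joint_pos": joint angles; "qd": joint speeds; "effort": joint torques, N m; "tool_pos": TCP position; "tool_rot": TCP orientation; "ft_force": force on the tool from outside, world axes, zero at the start; "moment": the same for the moment, N m; "grip_width": finger opening in mm.
Only numpy, scipy, OpenCV 4.12 (cv2) and the standard library are available. Lean on these libraries where they do the work, as an engineer would, in place of code of your own. Each camera call takes 0.05 s, during which the arm holds its last target.

## Working session

There is one attempt and no reset: what is moved stays moved. The work goes in short steps, Python scripts to look and compute and a tool call to move; the robot and the scene stay as the last step left them, time stands still between calls to the robot, and variables do not carry over. Pictures are saved under pics/ and viewed, and the job is handed in when it is done.

Besides the shell and the picture viewer there is one more tool, called after "Request:" in YAML: its name, and indented under it one key for each argument. step_arm: Moves the arm, as the interface text tells. Its arguments: {"type":"object","properties":{"increments":{"type":"array"},"squeeze":{"type":"number"}},"required":["increments"]}

```bash
mkdir -p pics; ls
python3 - <<'E'
from workcell import *
import cv2,numpy as np
s=observe(); print(s)
for n in ("scene","top"):
    p,d=snapshot(n); cv2.imwrite(f"pics/{n}0.png",p[:,:,::-1]); np.savez(f"{n}0.npz",p=p,d=d)
    c=calibration(n); print(n,c)
print(calibration("wrist"))
for l in ("tip_deck","rack_base","refill_tub"):
    for r in masks_of(l,"top"): print(l,r["score"],r["bbox"])
E
```

```text
pics
{'time_s': 0.0, 'joint_pos': array([ 1.16011928e+00,  2.64763392e-01,  1.60536171e+00,  6.98714163e-06,
        1.27369442e+00, -3.69099058e-02]), 'qd': array([-0.00137914,  0.00047634,  0.0003276 ,  0.00076581,  0.00245935,
       -0.00081436]), 'effort': array([ 1.03500341e-03, -5.15120173e+01, -3.67320156e+01,  5.14768669e-05,
        1.27659319e-02, -1.07887493e-05]), 'tool_pos': array([246.16821425, 627.7128189 , 220.76178223]), 'tool_rot': array([-0.58361027, -3.08639692,  0.00340786]), 'ft_force': array([-0.6796337 , -0.67826117, -0.01298048]), 'moment': array([ 0.01289264,  0.04226341, -0.00914049]), 'grip_width': 85.25821463179554}
scene {'fx': 460.928967376953, 'fy': 460.928967376953, 'cx': 312.7075486936291, 'cy': 192.21533104036354, 'R': array([[-0.4069488 ,  0.9133117 ,  0.0159503 ],
       [ 0.68663391,  0.31736973, -0.65407211],
       [-0.60243385, -0.25522184, -0.75626402]]), 't': array([ 246.3444053 , -378.89690426, 1711.60746253])}
top {'fx': 386.6044064250245, 'fy': 386.6044064250245, 'cx': 322.04037082136506, 'cy': 200.17469587860012, 'R': array([[ 0.00980752, -0.99981157, -0.01675202],
       [-0.99585055, -0.00825016, -0.09062897],
       [ 0.09047368,  0.01757135, -0.99574382]]), 't': array([  10.77068278,  624.65748188, 1108.31183508])}
{'fx': 326.12114018362695, 'fy': 326.12114018362695, 'cx': 318.3817890780525, 'cy': 194.42071445672872, 'mount': array([[-4.78894117e-04, -9.47330701e-01, -3.20256638e-01,
         8.34113166e+01],
       [ 9.99999797e-01, -5.88448772e-04,  2.45308165e-04,
         8.30579013e-01],
       [-4.20842581e-04, -3.20256455e-01,  9.47330790e-01,
        -1.53662161e+02],
       [ 0.00000000e+00,  0.00000000e+00,  0.00000000e+00,
         1.00000000e+00]])}
tip_deck 0.94 [245.7, 222.4, 49.3, 39.3]
tip_deck 0.67 [184.5, 239.8, 46.8, 46.0]
rack_base 0.74 [376.3, 230.2, 49.2, 36.6]
refill_tub 0.52 [242.8, 223.4, 55.4, 42.4]
```

View pics/top0.png

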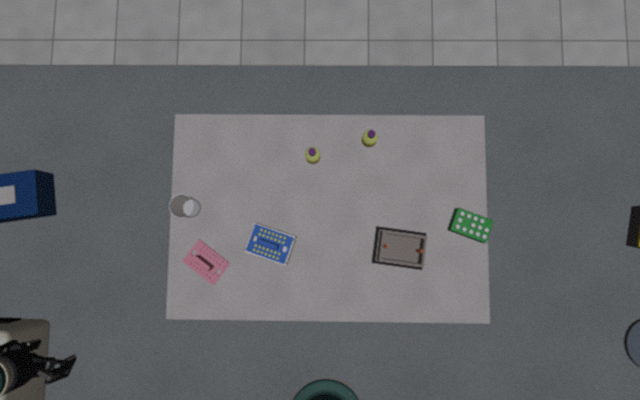

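View pics/scene0.png

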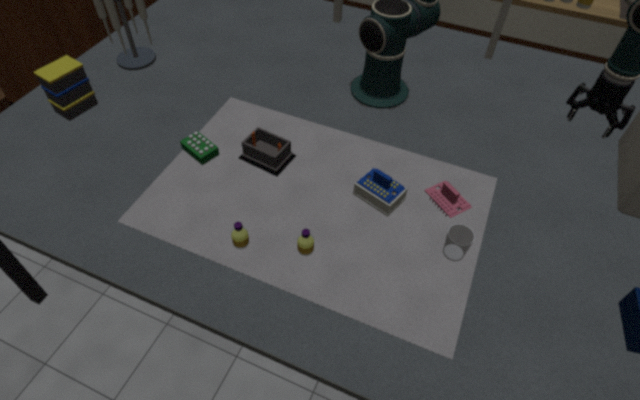

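The blue deck in its tub is near top pixel (270,243), and the base with its orange hooks is near (400,248). The pink look-alike is at (206,262).

```bash
cat > h.py <<'E'
import numpy as np, cv2
from scipy.spatial.transform import Rotation as Ro
def cam_pose(c,s=None):
    "returns Rwc, twc (camera->world)"
    if "mount" in c:
        T=np.eye(4);T[:3,:3]=Ro.from_rotvec(s["tool_rot"]).as_matrix();T[:3,3]=s["tool_pos"]
        M=T@c["mount"]; return M[:3,:3],M[:3,3]
    R=c["R"]; return R.T,-R.T@c["t"]
def cloud(d,c,s=None):
    v,u=np.mgrid[:d.shape[0],:d.shape[1]]
    P=np.stack([(u-c["cx"])/c["fx"]*d,(v-c["cy"])/c["fy"]*d,d],-1)
    R,t=cam_pose(c,s); return P@R.T+t
def on_plane(uv,z,c,s=None):
    R,t=cam_pose(c,s); uv=np.atleast_2d(np.asarray(uv,float))
    r=np.stack([(uv[:,0]-c["cx"])/c["fx"],(uv[:,1]-c["cy"])/c["fy"],np.ones(len(uv))],-1)@R.T
    return t+r*((z-t[2])/r[:,2])[:,None]
def project(X,c,s=None):
    R,t=cam_pose(c,s); p=(np.atleast_2d(X)-t)@R
    return p[:,:2]/p[:,2:]*[c["fx"],c["fy"]]+[c["cx"],c["cy"]]
E
python3 - <<'E'
from workcell import *
from h import *
s=observe()
c=calibration("top"); z=np.load("top0.npz"); W=cloud(z["d"],c); p=z["p"].astype(int)
blue=(p[...,2]>p[...,0]+40)&(W[...,2]<130)&(W[...,2]>20); blue[:, :235]=0; blue[:,310:]=0
print("blue",blue.sum(),np.median(W[blue],0),np.percentile(W[blue][:,2],[5,50,90,98]))
r=cv2.minAreaRect(W[blue][:,:2].astype(np.float32)); print(r)
for q in [(400,248),(420,250),(385,246),(400,265),(375,248)]: print(q,W[q[1],q[0]])
def box(l,lo,hi,zz):
    m=np.zeros(W.shape[:2],bool); m[lo[1]:hi[1],lo[0]:hi[0]]=1; m&=(W[...,2]>zz)
    print(l,m.sum(),cv2.minAreaRect(W[m][:,:2].astype(np.float32)),np.percentile(W[m][:,2],[50,90]))
box("base",(365,220),(435,275),45); box("tub",(235,215),(305,275),35)
R=Ro.from_rotvec(s["tool_rot"]).as_matrix(); print(R)
for n in("bottle1",(313,155)),("b2",(371,135)),("beaker",(185,206)),("tube",(472,225)): 
    u=n[1]; print(n, W[u[1],u[0]]) if isinstance(n,tuple) else 0
E
```

```text
blue 847 [496.61174269 162.48502366  54.40444295] [49.86189632 54.40444295 96.20461516 99.90012144]
((496.7962341308594, 165.73875427246094), (118.37080383300781, 79.61318969726562), 71.70198059082031)
(400, 248) [ 486.87804525 -213.10174088   16.37566102]
(420, 250) [ 483.63935287 -258.19534817   72.62123276]
(385, 246) [ 493.73872907 -160.91847633   74.30671835]
(400, 265) [ 436.73152069 -214.91188785    4.20837453]
(375, 248) [ 485.74029044 -141.50440815    4.10404428]
base 484 ((496.3586120605469, -139.01229858398438), (275.1232604980469, 86.0543441772461), 82.83222198486328) [65.73046303 70.02031667]
tub 1382 ((488.2682189941406, 117.91168975830078), (229.10707092285156, 104.8389892578125), 80.79450988769531) [54.1201707  67.56976062]
[[-9.30958953e-01  3.65123589e-01 -4.38746159e-04]
 [ 3.65123851e-01  9.30958376e-01 -1.03667407e-03]
 [ 2.99402547e-05 -1.12529769e-03 -9.99999366e-01]]
('bottle1', (313, 155)) [748.13425184  42.38721075  81.07105891]
('b2', (371, 135)) [ 806.60791291 -121.70754177   81.95394516]
('beaker', (185, 206)) [605.81459421 430.98420985   2.13042463]
('tube', (472, 225)) [ 555.4277047  -416.01495437   38.98397672]
```

```bash
cat > plan.py <<'E'
import sys
from workcell import *
from h import *
# target x y z (TCP), angle (deg) of tool y in world, rows, maxstep
def plan(x,y,z,a,maxmm=45,maxr=0.14,show=5):
    s=observe(); p=np.array(s["tool_pos"]); R=Ro.from_rotvec(s["tool_rot"])
    a=np.radians(a); Y=np.array([np.cos(a),np.sin(a),0]); Z=np.array([0,0,-1.]); X=np.cross(Y,Z)
    G=Ro.from_matrix(np.stack([X,Y,Z],1)); t=np.array([x,y,z],float)
    rv=(R.inv()*G).as_rotvec(); n=int(max(np.ceil(np.linalg.norm(t-p)/maxmm),np.ceil(np.linalg.norm(rv)/maxr),1))
    print("t",round(s["time_s"],2),"pos",p.round(1),"F",np.round(s["ft_force"],1),"M",np.round(s["moment"],2),"w",round(s["grip_width"],1),"rows",n,"err",(t-p).round(1),"rv",rv.round(3))
    for k in range(min(n,show)):
        print((R.inv().apply((t-p)/n)).round(1).tolist(),(rv/n).round(3).tolist()); R=R*Ro.from_rotvec(rv/n)
if __name__=="__main__": plan(*map(float,sys.argv[1:5]),*(float(v) for v in sys.argv[5:7]))
E
python3 plan.py 497 166 240 -18.3
```

```text
t 0.25 pos [246.3 628.1 221.4] F [ 0.5  0.3 -0.2] M [-0.03  0.01 -0.03] w 85.3 rows 12 err [ 250.7 -462.1   18.6] rv [-1.000e-03  1.000e-03  1.516e+00]
[-33.5, -28.2, -1.5] [-0.0, 0.0, 0.126]
[-36.8, -23.8, -1.5] [-0.0, 0.0, 0.126]
[-39.5, -18.9, -1.5] [-0.0, 0.0, 0.126]
[-41.6, -13.8, -1.5] [-0.0, 0.0, 0.126]
[-43.0, -8.5, -1.5] [-0.0, 0.0, 0.126]
```

Request:
step_arm:
  increments:
    - {"slide": [-33,-28,-2],"delta_rot": [0,0,0.126],"claw": 85}
    - {"slide": [-37,-24,-2],"delta_rot": [0,0,0.126],"claw": 85}
    - {"slide": [-39,-19,-2],"delta_rot": [0,0,0.126],"claw": 85}
    - {"slide": [-42,-14,-2],"delta_rot": [0,0,0.126],"claw": 85}
    - {"slide": [-43,-8,-2],"delta_rot": [0,0,0.126],"claw": 85}

```text
time_s: 0.75
tool_pos: [349.0, 433.6, 229.3]
tool_rot: [-1.531, -2.742, 0.003]
ft_force: [1.0, 0.1, -0.2]
grip_width: 85.1
```

```bash
python3 plan.py 497 166 240 -18.3
```

```text
t 0.75 pos [349.  433.6 229.3] F [ 1.   0.1 -0.2] M [0.02 0.01 0.02] w 85.1 rows 7 err [ 148.  -267.6   10.7] rv [-0.002  0.001  0.872]
[-43.6, -2.1, -1.5] [-0.0, 0.0, 0.125]
[-43.6, 3.4, -1.5] [-0.0, 0.0, 0.125]
[-42.8, 8.8, -1.5] [-0.0, 0.0, 0.125]
[-41.4, 14.0, -1.5] [-0.0, 0.0, 0.125]
[-39.3, 19.0, -1.5] [-0.0, 0.0, 0.125]
```

Request:
step_arm:
  increments:
    - {"slide": [-44,-2,-2],"delta_rot": [0,0,0.125],"claw": 85}
    - {"slide": [-44,3,-2],"delta_rot": [0,0,0.125],"claw": 85}
    - {"slide": [-43,9,-2],"delta_rot": [0,0,0.125],"claw": 85}
    - {"slide": [-41,14,-2],"delta_rot": [0,0,0.125],"claw": 85}
    - {"slide": [-39,19,-2],"delta_rot": [0,0,0.125],"claw": 85}

```text
time_s: 1.25
tool_pos: [455.3, 232.7, 240.1]
tool_rot: [2.327, 2.11, 0.0]
ft_force: [0.5, 1.1, 0.4]
grip_width: 85.2
```

```bash
python3 plan.py 497 166 240 -18.3
```

```text
t 1.25 pos [455.3 232.7 240.1] F [0.5 1.1 0.4] M [-0.03 -0.01 -0.07] w 85.2 rows 2 err [ 41.7 -66.7  -0.1] rv [0.    0.    0.222]
[-31.1, 24.0, 0.1] [0.0, 0.0, 0.111]
[-28.3, 27.3, 0.1] [0.0, 0.0, 0.111]
```

Request:
step_arm:
  increments:
    - {"slide": [-31,24,0],"delta_rot": [0,0,0.11],"claw": 85}
    - {"slide": [-28,27,0],"delta_rot": [0,0,0.11],"claw": 85}
    - {"slide": [0,0,0],"delta_rot": [0,0,0],"claw": 85}

```text
time_s: 1.55
tool_pos: [499.9, 158.9, 241.2]
tool_rot: [2.558, 1.818, 0.003]
ft_force: [-0.3, -0.2, -0.5]
grip_width: 85.2
```

```bash
python3 plan.py 497 166 240 -18.3
python3 - <<'E'
from workcell import *
from h import *
s=observe(); c=calibration("wrist"); p,d=snapshot("wrist"); cv2.imwrite("pics/w1.png",p[:,:,::-1]); np.savez("w1.npz",p=p,d=d,tp=s["tool_pos"],tr=s["tool_rot"])
W=cloud(d,c,s); q=p.astype(int)
blue=(q[...,2]>q[...,0]+40)&(d>0)&(W[...,2]<130)&(W[...,2]>40)
hi=blue&(W[...,2]>90); lo=blue&(W[...,2]<65)
for n,m in(("bar",hi),("plate",lo)):
    print(n,m.sum(),np.percentile(W[m][:,2],[5,50,95]),cv2.minAreaRect(W[m][:,:2].astype(np.float32)))
E
```

```text
t 1.55 pos [499.9 158.9 241.2] F [-0.3 -0.2 -0.5] M [-0.05  0.02  0.  ] w 85.2 rows 1 err [-2.9  7.1 -1.2] rv [ 0.004  0.    -0.016]
[5.7, -5.1, 1.2] [0.004, 0.0, -0.016]
bar 889 [ 98.77558988 100.68339403 101.87764728] ((494.36767578125, 166.6595916748047), (54.90545654296875, 13.9179105758667), 70.75423431396484)
plate 5903 [53.76616978 56.64498681 58.01315993] ((494.0289306640625, 166.00241088867188), (118.56043243408203, 81.93013763427734), 71.31800842285156)
```

View pics/w1.png

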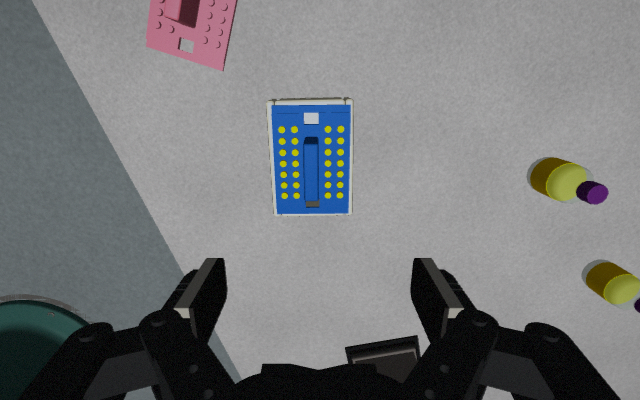

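```bash
python3 -c "
import workcell; print([n for n in dir(workcell) if n[0]!='_']); print(getattr(workcell,'tip_extent',None))"; python3 plan.py 494.4 166.5 130 -19
```

```text
['MotionError', 'calibration', 'job_done', 'masks_of', 'observe', 'snapshot', 'tip_extent']
25.0
t 1.6 pos [498.9 160.6 241.1] F [-0.5  0.   0.9] M [-0.03  0.03 -0.04] w 84.7 rows 3 err [  -4.5    5.9 -111.1] rv [ 0.002 -0.001 -0.001]
[1.4, -2.1, 37.0] [0.001, -0.0, -0.0]
[1.4, -2.1, 37.0] [0.001, -0.0, -0.0]
[1.4, -2.1, 37.0] [0.001, -0.0, -0.0]
```

Request:
step_arm:
  increments:
    - {"slide": [1,-2,37],"delta_rot": [0,0,0],"claw": 60}
    - {"slide": [1,-2,37],"delta_rot": [0,0,0],"claw": 60}
    - {"slide": [1,-2,20],"delta_rot": [0,0,0],"claw": 60}
    - {"slide": [0,0,0],"delta_rot": [0,0,0],"claw": 60}
    - {"slide": [0,0,0],"delta_rot": [0,0,0],"claw": 60}

```text
time_s: 2.1
tool_pos: [493.7, 169.8, 146.5]
tool_rot: [-2.552, -1.832, -0.01]
ft_force: [-0.1, -0.1, 0.5]
grip_width: 59.9
```

```bash
cat > deck.py <<'E'
import sys
from workcell import *
from h import *
n=sys.argv[1]
s=observe(); c=calibration("wrist"); p,d=snapshot("wrist"); s2=observe()
print("moved",(s2["tool_pos"]-s["tool_pos"]).round(2))
cv2.imwrite(f"pics/{n}.png",p[:,:,::-1]); np.savez(n+".npz",p=p,d=d,tp=s["tool_pos"],tr=s["tool_rot"])
W=cloud(d,c,s); q=p.astype(int)
blue=(q[...,2]>q[...,0]+40)&(d>0)&(W[...,2]<300)&(W[...,2]>40)
R=Ro.from_rotvec(s["tool_rot"])
zt=np.percentile(W[blue][:,2],98)
hi=blue&(W[...,2]>zt-8); lo=blue&(W[...,2]<zt-35)
for k,m in(("bar",hi),("plate",lo)):
    if m.sum()<20: continue
    r=cv2.minAreaRect(W[m][:,:2].astype(np.float32)); print(k,m.sum(),np.percentile(W[m][:,2],[5,50,95]).round(1),r,
     "in tool",R.inv().apply(np.r_[r[0],np.median(W[m][:,2])]-s["tool_pos"]).round(1))
E
python3 deck.py w2;python3 plan.py 494.4 166.5 88 -19
```

```text
moved [-0.04 -0.04  0.09]
bar 1668 [ 98.7 100.6 101.8] ((494.46429443359375, 166.3133087158203), (55.96691131591797, 13.929105758666992), 71.15682220458984) in tool [-3.2  1.7 45.9]
plate 9956 [53.9 56.7 57.9] ((494.1722412109375, 165.70327758789062), (118.87895202636719, 82.20866394042969), 71.21818542480469) in tool [-4.1  1.5 89.8]
t 2.15 pos [493.6 169.7 146.6] F [ 0.4 -0.4 -0.1] M [ 0.07 -0.03 -0.01] w 60.0 rows 2 err [  0.8  -3.2 -58.6] rv [ 0.003 -0.005  0.006]
[-1.6, 0.8, 29.3] [0.002, -0.003, 0.003]
[-1.5, 0.8, 29.3] [0.002, -0.003, 0.003]
```

View pics/w2.png

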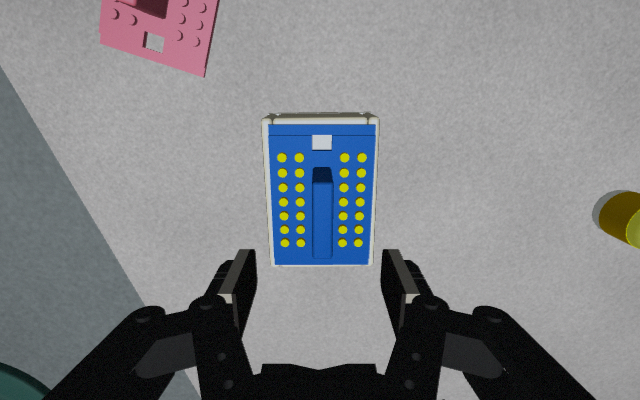

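The bar is centred between the open jaws at about (322,215), so I'm descending to the grip height.

Request:
step_arm:
  increments:
    - {"slide": [-2,1,29],"delta_rot": [0.003,-0.005,0.006],"claw": 45}
    - {"slide": [-2,1,29],"delta_rot": [0,0,0],"claw": 45}
    - {"slide": [0,0,0],"delta_rot": [0,0,0],"claw": 45}
    - {"slide": [0,0,0],"delta_rot": [0,0,0],"claw": 45}

```text
time_s: 2.55
tool_pos: [500.4, 168.9, 95.9]
tool_rot: [2.551, 1.826, 0.022]
ft_force: [0.2, 0.7, 1.0]
grip_width: 44.7
```

```bash
python3 plan.py 494.4 166.2 88 -18.8
```

```text
t 2.55 pos [500.4 168.9  95.9] F [0.2 0.7 1. ] M [ 0.01 -0.   -0.07] w 44.7 rows 1 err [-6.  -2.7 -7.9] rv [ 0.012 -0.009 -0.   ]
[-4.6, -4.9, 7.8] [0.012, -0.009, -0.0]
```

Request:
step_arm:
  increments:
    - {"slide": [-5,-5,8],"delta_rot": [0.012,-0.009,0],"claw": 45}
    - {"slide": [0,0,0],"delta_rot": [0,0,0],"claw": 45}

```text
time_s: 2.75
tool_pos: [495.9, 166.6, 90.9]
tool_rot: [2.553, 1.828, 0.005]
ft_force: [0.2, -0.4, -0.2]
grip_width: 45.2
```

```bash
python3 plan.py 494.4 166.2 88 -18.8
```

```text
t 2.75 pos [495.9 166.6  90.9] F [ 0.2 -0.4 -0.2] M [-0.01  0.02  0.02] w 45.2 rows 1 err [-1.5 -0.4 -2.9] rv [ 0.003 -0.002 -0.   ]
[-0.9, -1.3, 2.9] [0.003, -0.002, -0.0]
```

Request:
step_arm:
  increments:
    - {"slide": [-1,-1.3,3.5],"delta_rot": [0.003,-0.002,0],"claw": 45}
    - {"slide": [0,0,0.5],"delta_rot": [0,0,0],"claw": 25}
    - {"slide": [0,0,0],"delta_rot": [0,0,0],"claw": 17}
    - {"slide": [0,0,0],"delta_rot": [0,0,0],"claw": 17}

```text
time_s: 3.15
tool_pos: [496.2, 166.6, 89.3]
tool_rot: [2.553, 1.828, 0.006]
ft_force: [0.8, -0.0, -1.2]
grip_width: 16.8
```

```bash
python3 plan.py 494.4 166.2 88 -18.8; python3 deck.py w3
```

```text
t 3.15 pos [496.2 166.6  89.3] F [ 0.8 -0.  -1.2] M [ 0.01 -0.02 -0.04] w 16.8 rows 1 err [-1.8 -0.4 -1.3] rv [ 0.003 -0.002 -0.   ]
[-0.9, -1.6, 1.3] [0.003, -0.002, -0.0]
moved [0.09 0.05 0.07]
bar 2953 [ 98.7 100.7 101.8] ((498.56439208984375, 166.92127990722656), (41.38721466064453, 54.74321746826172), 4.113509178161621) in tool [  1.2   2.2 -11.3]
plate 12340 [53.9 56.7 57.8] ((494.2167663574219, 165.8220977783203), (118.71451568603516, 82.75536346435547), 71.26763153076172) in tool [-1.4 -1.7 32.6]
```

View pics/w3.png

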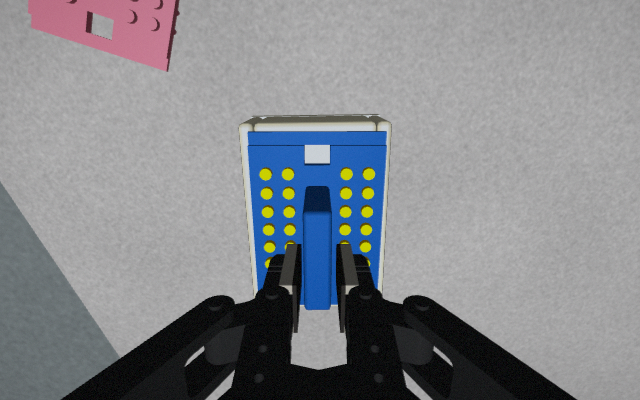

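Request:
step_arm:
  increments:
    - {"slide": [-2,-2,1.5],"delta_rot": [0.003,-0.002,0],"claw": 17}
    - {"slide": [0,0,0],"delta_rot": [0,0,0],"claw": 12}
    - {"slide": [0,0,0],"delta_rot": [0,0,0],"claw": 10}
    - {"slide": [0,0,0],"delta_rot": [0,0,0],"claw": 10}
  squeeze: 80

```text
time_s: 3.6
tool_pos: [493.7, 165.3, 88.1]
tool_rot: [2.555, 1.828, 0.001]
ft_force: [0.2, 0.6, 0.7]
grip_width: 10.8
```

```bash
python3 plan.py 494.4 166.2 88 -18.8; python3 deck.py w4
```

```text
t 3.6 pos [493.7 165.3  88.1] F [0.2 0.6 0.7] M [ 0.02  0.02 -0.  ] w 10.8 rows 1 err [ 0.7  0.9 -0.1] rv [ 0.001 -0.001 -0.   ]
[1.1, 0.3, 0.1] [0.001, -0.001, -0.0]
moved [0.   0.02 0.01]
bar 2693 [ 99.  100.8 102. ] ((491.2760009765625, 168.80718994140625), (54.469764709472656, 38.52465057373047), 47.50896453857422) in tool [  2.6  -3.4 -12.7]
plate 12662 [53.9 56.7 57.9] ((493.68841552734375, 168.05447387695312), (114.90861511230469, 82.90837097167969), 71.28887939453125) in tool [ 2.6 -0.9 31.4]
```

View pics/w4.png

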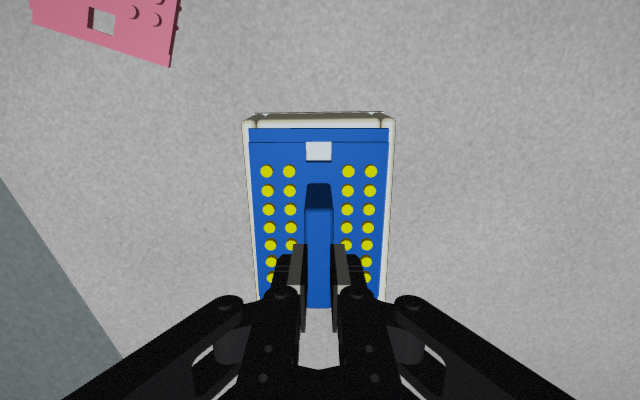

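Request:
step_arm:
  increments:
    - {"slide": [0,0,0],"delta_rot": [0,0,0],"claw": 4}
    - {"slide": [0,0,0],"delta_rot": [0,0,0],"claw": 4}
    - {"slide": [0,0,0],"delta_rot": [0,0,0],"claw": 4}
  squeeze: 80

```text
time_s: 3.95
tool_pos: [493.7, 165.3, 88.2]
tool_rot: [2.554, 1.828, 0.001]
ft_force: [-1.0, -0.4, 1.0]
grip_width: 9.0
```

```bash
python3 plan.py 494.4 166.2 110 -18.8
```

```text
t 3.95 pos [493.7 165.3  88.2] F [-1.  -0.4  1. ] M [-0.05  0.08 -0.02] w 9.0 rows 1 err [ 0.7  0.9 21.8] rv [ 0.001 -0.001 -0.   ]
[1.1, 0.4, -21.8] [0.001, -0.001, -0.0]
```

Request:
step_arm:
  increments:
    - {"slide": [0,0,-4],"delta_rot": [0,0,0],"claw": 4}
    - {"slide": [0,0,-6],"delta_rot": [0,0,0],"claw": 4}
    - {"slide": [0,0,-8],"delta_rot": [0,0,0],"claw": 4}
    - {"slide": [0,0,0],"delta_rot": [0,0,0],"claw": 4}

```text
time_s: 4.35
tool_pos: [492.7, 165.0, 106.4]
tool_rot: [-2.554, -1.828, 0.002]
ft_force: [0.4, 0.3, -1.6]
grip_width: 8.7
```

```bash
python3 plan.py 494.4 166.2 110 -18.8; python3 deck.py w5
```

```text
t 4.35 pos [492.7 165.  106.4] F [ 0.4  0.3 -1.6] M [-0.    0.01  0.01] w 8.7 rows 1 err [1.7 1.2 3.6] rv [-0.001  0.001 -0.   ]
[1.7, 1.2, -3.6] [-0.001, 0.001, -0.0]
moved [-0.38 -0.12 -0.54]
bar 2422 [116.8 118.9 120.2] ((494.9789123535156, 167.29808044433594), (37.93781661987305, 53.959415435791016), 6.7822465896606445) in tool [  2.9   1.4 -12.5]
plate 12804 [72.2 74.9 76. ] ((494.547119140625, 165.76821899414062), (117.45195770263672, 85.54203033447266), 71.16214752197266) in tool [ 1.3  1.5 31.5]
```

View pics/w5.png

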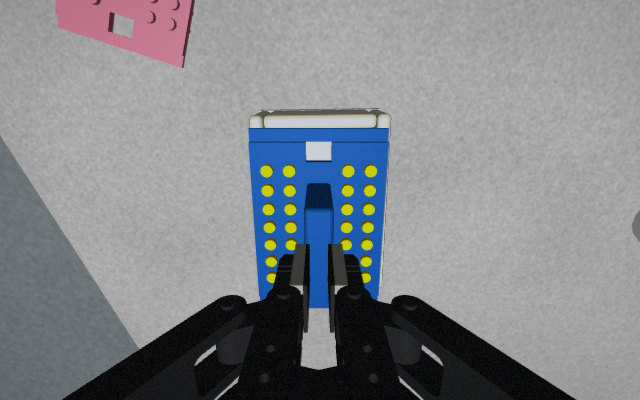

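The deck came up cleanly, with the plate at z≈75 and the weight reading on the wrist. Next I'll raise it and carry it to a look pose beside the base.

Request:
step_arm:
  increments:
    - {"slide": [0,0,-25],"delta_rot": [0,0,0],"claw": 4}
    - {"slide": [0,0,-35],"delta_rot": [0,0,0],"claw": 4}
    - {"slide": [0,0,-40],"delta_rot": [0,0,0],"claw": 4}
    - {"slide": [0,0,-40],"delta_rot": [0,0,0],"claw": 4}

```text
time_s: 4.8
tool_pos: [486.4, 163.2, 241.0]
tool_rot: [-2.549, -1.824, 0.031]
ft_force: [0.7, 0.9, -2.1]
grip_width: 9.0
```

```bash
python3 plan.py 478 -314 330 -6 40
```

```text
t 4.8 pos [486.4 163.2 241. ] F [ 0.7  0.9 -2.1] M [ 0.   -0.01  0.03] w 9.0 rows 13 err [  -8.4 -477.2   89. ] rv [-0.019  0.01  -0.224]
[-35.0, 11.1, -6.6] [-0.001, 0.001, -0.017]
[-35.2, 10.5, -6.6] [-0.001, 0.001, -0.017]
[-35.4, 9.9, -6.6] [-0.001, 0.001, -0.017]
[-35.5, 9.3, -6.7] [-0.001, 0.001, -0.017]
[-35.7, 8.7, -6.7] [-0.001, 0.001, -0.017]
```

Request:
step_arm:
  increments:
    - {"slide": [-35,11,-8],"delta_rot": [-0.002,0.001,-0.02],"claw": 4}
    - {"slide": [-40,12,-8],"delta_rot": [-0.002,0.001,-0.02],"claw": 4}
    - {"slide": [-44,12,-8],"delta_rot": [-0.002,0.001,-0.02],"claw": 4}
    - {"slide": [-44,11,-8],"delta_rot": [-0.002,0.001,-0.02],"claw": 4}
    - {"slide": [-44,10,-8],"delta_rot": [-0.002,0.001,-0.02],"claw": 4}

```text
time_s: 5.3
tool_pos: [486.7, -51.3, 290.9]
tool_rot: [2.442, 1.971, 0.008]
ft_force: [0.5, 0.7, -1.0]
grip_width: 9.0
```

```bash
python3 plan.py 478 -314 330 -6 45
```

```text
t 5.3 pos [486.7 -51.3 290.9] F [ 0.5  0.7 -1. ] M [ 0.03 -0.05  0.04] w 9.0 rows 6 err [  -8.7 -262.7   39.1] rv [ 0.006 -0.002 -0.108]
[-43.1, 7.9, -6.6] [0.001, -0.0, -0.018]
[-43.2, 7.1, -6.6] [0.001, -0.0, -0.018]
[-43.4, 6.3, -6.6] [0.001, -0.0, -0.018]
[-43.5, 5.5, -6.5] [0.001, -0.0, -0.018]
[-43.6, 4.7, -6.5] [0.001, -0.0, -0.018]
```

Request:
step_arm:
  increments:
    - {"slide": [-43,8,-6],"delta_rot": [0.001,0,-0.02],"claw": 4}
    - {"slide": [-43,7,-6],"delta_rot": [0.001,0,-0.02],"claw": 4}
    - {"slide": [-43,6,-6],"delta_rot": [0.001,0,-0.02],"claw": 4}
    - {"slide": [-43,5,-6],"delta_rot": [0.001,0,-0.02],"claw": 4}
    - {"slide": [-43,4,-6],"delta_rot": [0.001,0,-0.02],"claw": 4}

```text
time_s: 5.8
tool_pos: [477.0, -277.3, 322.3]
tool_rot: [2.338, 2.096, 0.006]
ft_force: [1.5, 0.6, -1.2]
grip_width: 8.3
```

```bash
python3 plan.py 478 -314 330 -6 45
```

```text
t 5.8 pos [ 477.  -277.3  322.3] F [ 1.5  0.6 -1.2] M [ 0.01 -0.05 -0.03] w 8.3 rows 1 err [  1.  -36.7   7.7] rv [ 0.004 -0.002 -0.004]
[-36.4, 5.0, -7.7] [0.004, -0.002, -0.004]
```

Request:
step_arm:
  increments:
    - {"slide": [-30,5,-7],"delta_rot": [0.003,-0.002,-0.004],"claw": 4}
    - {"slide": [0,0,0],"delta_rot": [0,0,0],"claw": 4}
    - {"slide": [0,0,0],"delta_rot": [0,0,0],"claw": 4}
    - {"slide": [0,0,0],"delta_rot": [0,0,0],"claw": 4}

```text
time_s: 6.2
tool_pos: [476.9, -314.4, 328.5]
tool_rot: [-2.342, -2.093, 0.002]
ft_force: [-0.5, 0.5, -1.4]
grip_width: 8.8
```

```bash
python3 plan.py 478 -314 330 -6 45; python3 deck.py w6
```

```text
t 6.2 pos [ 476.9 -314.4  328.5] F [-0.5  0.5 -1.4] M [ 0.03  0.04 -0.04] w 8.8 rows 1 err [1.1 0.4 1.5] rv [-0.001  0.001 -0.007]
[0.5, 1.1, -1.5] [-0.001, 0.001, -0.007]
moved [-0.03  0.4  -0.11]
bar 12710 [294.2 297.  298.1] ((476.4330139160156, -312.2275390625), (116.16878509521484, 80.3795166015625), 83.48178100585938) in tool [ 2.1 -0.6 31.6]
```

View pics/w6.png

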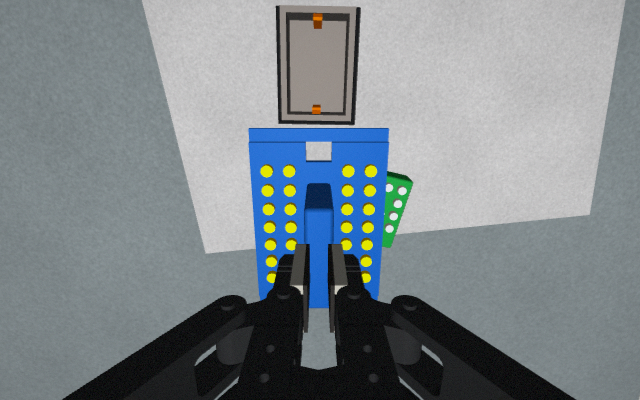

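The base is fully visible at the top, with its hooks at (317,20) and (316,109), and the held deck fills the centre. I'll measure both from this picture.

```bash
cat > meas.py <<'E'
import sys
from workcell import *
from h import *
z=np.load(sys.argv[1]+".npz"); p=z["p"].astype(int); d=z["d"]; s={"tool_pos":z["tp"],"tool_rot":z["tr"]}
c=calibration("wrist"); R=Ro.from_rotvec(s["tool_rot"]); W=cloud(d,c,s); T=R.inv().apply((W-s["tool_pos"]).reshape(-1,3)).reshape(W.shape)
# base rim
org=(p[...,0]>140)&(p[...,2]<90)&(p[...,0]>p[...,1]+60)&(W[...,2]<110)&(W[...,2]>0)
n,l,st,ce=cv2.connectedComponentsWithStats(org.astype(np.uint8))
for i in range(1,n):
    if st[i,4]>12:
        m=l==i; print("orange",st[i].tolist(),W[m].mean(0).round(1),"ztop",np.percentile(W[m][:,2],95).round(1))
        top=m&(W[...,2]>np.percentile(W[m][:,2],95)-4); print("   top part",top.sum(),W[top].mean(0).round(1))
g=(d>0)&(W[...,2]>58)&(W[...,2]<80)&~org&(abs(p[...,0]-p[...,2])<40)
n,l,st,ce=cv2.connectedComponentsWithStats(g.astype(np.uint8)); i=1+np.argmax(st[1:,4]); m=l==i
print("rim",st[i].tolist(),np.percentile(W[m][:,2],[5,50,95]).round(1),cv2.minAreaRect(W[m][:,:2].astype(np.float32)))
u=np.argwhere(m)[:,::-1].astype(np.float32)
Q=on_plane(u,67,c,s)[:,:2].astype(np.float32); print("rim on z67",cv2.minAreaRect(Q))
# deck in tool
b=(p[...,2]>p[...,0]+40)&(T[...,2]>20)&(T[...,2]<45); 
for v in (132,): pass
zz=s["tool_pos"][2]-33.1
def tl(uv): return R.inv().apply(on_plane(uv,zz,c,s)-s["tool_pos"]).round(2)
cols=np.where(b[135])[0]; print("deck far row cols",cols.min(),cols.max()); rows=[np.where(b[:,k])[0].min() for k in range(260,380,10)]; print(rows)
e=np.median(rows)-.5
print("far edge mid",tl([[ (cols.min()+cols.max())/2,e]]), "corners",tl([[cols.min(),e],[cols.max(),e]]))
for v in range(150,230,20):
    cc=np.where(b[v,240:400])[0]+240; print(v,cc.min(),cc.max(),tl([[cc.min()-.5,v],[cc.max()+.5,v]])[:,1])
P=T[b&(abs(T[...,2]-33)<6)&(np.hypot(*np.moveaxis(T[...,:2],-1,0))<90)]
A=np.c_[P[:,:2],np.ones(len(P))]; co=np.linalg.lstsq(A,P[:,2],rcond=None)[0]; print("deck plane tilt (dz/dx,dz/dy,z0)",co.round(4))
w=(p.min(-1)>150); w[:135]=0;w[170:]=0;w[:,:295]=0;w[:,340:]=0
v,u=np.nonzero(w); print("slot px",u.min(),u.max(),v.min(),v.max(),tl([[u.min()-.5,v.max()+.5],[u.max()+.5,v.max()+.5],[u.min()-.5,v.min()-.5]]))
E
python3 meas.py w6
```

```text
orange [313, 13, 9, 8, 61] [ 491.7 -162.1   82.4] ztop 85.8
   top part 36 [ 491.4 -163.    84.6]
orange [312, 107, 9, 7, 61] [ 479.  -260.1   81.4] ztop 85.6
   top part 35 [ 478.8 -258.8   84.3]
rim [280, 5, 76, 116, 2450] [62.8 68.8 70.3] ((485.518798828125, -210.62893676757812), (126.62313842773438, 86.17456817626953), 82.52566528320312)
rim on z67 ((485.5332946777344, -210.73623657226562), (126.5782241821289, 86.37628936767578), 82.55867004394531)
deck far row cols 249 388
[np.int64(128), np.int64(128), np.int64(128), np.int64(128), np.int64(128), np.int64(128), np.int64(128), np.int64(128), np.int64(128), np.int64(128), np.int64(128), np.int64(128)]
far edge mid [[60.43 -0.57 33.05]] corners [[ 60.44 -39.86  33.08]
 [ 60.42  38.69  33.01]]
150 249 388 [-41.04  39.86]
170 250 386 [-41.27  39.49]
190 252 385 [-40.91  39.72]
210 253 384 [-41.16  39.95]
deck plane tilt (dz/dx,dz/dy,z0) [1.54000e-02 1.40000e-03 3.14676e+01]
slot px 306 330 142 159 [[42.01 -8.16 33.07]
 [42.    6.42 33.06]
 [52.52 -8.02 33.06]]
```

```bash
python3 - <<'E'
from workcell import *
from h import *
c=calibration("wrist")
for n in ("w1","w2","w4","w5","w6"):
    z=np.load(n+".npz"); p=z["p"].astype(int); d=z["d"]; s={"tool_pos":z["tp"],"tool_rot":z["tr"]}
    R=Ro.from_rotvec(s["tool_rot"]); W=cloud(d,c,s); T=R.inv().apply((W-s["tool_pos"]).reshape(-1,3)).reshape(W.shape)
    b=(p[...,2]>p[...,0]+40)&(W[...,2]>45)&(d>0); b[:, :230]=0;b[:,400:]=0
    zz=np.median(W[b][:,2]); b&=(abs(W[...,2]-zz)<4)
    P=W[b]; P=P-P.mean(0)
    # express xy along tool x,y
    t=P@R.as_matrix(); A=np.c_[t[:,:2],np.ones(len(t))]; co=np.linalg.lstsq(A,P[:,2],rcond=None)[0]
    print(n,"world dz per tool x,y",co[:2].round(4),zz, "tool z axis",R.as_matrix()[:,2].round(4))
z=np.load("w6.npz");p=z["p"].astype(int);d=z["d"];W=cloud(d,c,s)
m=(W[...,2]>66)&(W[...,2]<72)&(d>0);m[:,:270]=0;m[:,365:]=0;m[128:]=0
P=W[m]-W[m].mean(0);t=P@R.as_matrix();print("rim",np.linalg.lstsq(np.c_[t[:,:2],np.ones(len(t))],P[:,2],rcond=None)[0][:2])
E
python3 plan.py 486 -211.7 200 -7.45 45
```

```text
w1 world dz per tool x,y [-0.0012 -0.0005] 56.808417911240355 tool z axis [ 0.0034 -0.0012 -1.    ]
w2 world dz per tool x,y [-0.0025 -0.0003] 56.84100090395643 tool z axis [ 0.0049  0.0038 -1.    ]
w4 world dz per tool x,y [-0.0163 -0.0006] 56.91815165632545 tool z axis [ 7.e-04  4.e-04 -1.e+00]
w5 world dz per tool x,y [-0.0153 -0.0037] 75.08483044572111 tool z axis [-1.6e-03 -3.0e-04 -1.0e+00]
w6 world dz per tool x,y [-0.0161 -0.0023] 297.17378208179525 tool z axis [-1.e-03 -8.e-04 -1.e+00]
rim [ 0.00050833 -0.00058179]
t 6.25 pos [ 476.8 -314.   328.4] F [-0.9  0.6 -0.8] M [-0.12  0.02  0.02] w 8.8 rows 4 err [   9.2  102.3 -128.4] rv [-0.001  0.001  0.018]
[25.7, -0.5, 32.1] [-0.0, 0.0, 0.005]
[25.7, -0.7, 32.1] [-0.0, 0.0, 0.005]
[25.7, -0.8, 32.1] [-0.0, 0.0, 0.005]
[25.7, -0.9, 32.1] [-0.0, 0.0, 0.005]
```

Run:
```python
from workcell import *
from h import *
c=calibration("wrist")
for n in ("w2","w3","w4","w6"):
    z=np.load(n+".npz"); p=z["p"].astype(int); d=z["d"]; s={"tool_pos":z["tp"],"tool_rot":z["tr"]}
    R=Ro.from_rotvec(s["tool_rot"]); W=cloud(d,c,s); T=R.inv().apply((W-s["tool_pos"]).reshape(-1,3)).reshape(W.shape)
    b=(p[...,2]>p[...,0]+40)&(W[...,2]>45)&(d>0); b[:, :230]=0;b[:,400:]=0
    b&=(abs(W[...,2]-np.median(W[b][:,2]))<5); x=T[...,0]
    print(n,[ (k,round(float(np.median(W[b&(x>k)&(x<k+6)][:,2])),2)) for k in range(-40,60,12) if (b&(x>k)&(x<k+6)).sum()>10])
```

```text
w2 [(-40, 56.76), (-28, 56.82), (-16, 56.86), (-4, 56.86), (8, 56.8), (20, 56.83), (32, 56.81), (44, 56.23)]
w3 [(-40, 56.79), (-28, 56.76), (-16, 56.78), (-4, 56.78), (8, 56.81), (20, 56.78), (32, 56.85), (44, 56.85), (56, 54.23)]
w4 [(-40, 56.77), (-28, 56.83), (-16, 56.84), (-4, 56.9), (8, 56.87), (20, 56.83), (32, 56.81), (44, 56.88), (56, 54.3)]
w6 [(-40, 297.06), (-28, 297.15), (-16, 297.15), (-4, 297.07), (8, 297.11), (20, 297.12), (32, 297.11), (44, 297.12), (56, 294.52)]
```

The deck is level in the hand; the apparent tilt was only the thinner lip skewing the plane fit. Moving over the base now.

Request:
step_arm:
  increments:
    - {"slide": [26,-1,15],"delta_rot": [0,0,0.005],"claw": 4}
    - {"slide": [26,-1,30],"delta_rot": [0,0,0.005],"claw": 4}
    - {"slide": [26,-1,32],"delta_rot": [0,0,0.005],"claw": 4}
    - {"slide": [20,-1,32],"delta_rot": [0,0,0.005],"claw": 4}
    - {"slide": [0,0,0],"delta_rot": [0,0,0],"claw": 4}

```text
time_s: 6.75
tool_pos: [484.7, -208.0, 216.8]
tool_rot: [2.356, 2.075, 0.0]
ft_force: [-0.3, 0.2, -2.2]
grip_width: 8.6
```

```bash
python3 plan.py 486 -211.7 165 -7.45 25
```

```text
t 6.75 pos [ 484.7 -208.   216.8] F [-0.3  0.2 -2.2] M [-0.02  0.07  0.  ] w 8.6 rows 3 err [  1.3  -3.7 -51.8] rv [0.002 0.001 0.003]
[-1.1, 0.6, 17.3] [0.001, 0.0, 0.001]
[-1.1, 0.6, 17.3] [0.001, 0.0, 0.001]
[-1.2, 0.6, 17.3] [0.001, 0.0, 0.001]
```

Request:
step_arm:
  increments:
    - {"slide": [-1,0.6,15],"delta_rot": [0.001,0,0.001],"claw": 4}
    - {"slide": [-1,0.6,17],"delta_rot": [0.001,0,0.001],"claw": 4}
    - {"slide": [-1,0.6,12],"delta_rot": [0,0,0.001],"claw": 4}
    - {"slide": [0,0,0],"delta_rot": [0,0,0],"claw": 4}
    - {"slide": [0,0,0],"delta_rot": [0,0,0],"claw": 4}

```text
time_s: 7.25
tool_pos: [489.2, -212.7, 174.9]
tool_rot: [2.35, 2.072, 0.001]
ft_force: [-0.3, -0.7, -1.0]
grip_width: 9.3
```

```bash
python3 plan.py 486 -211.7 165 -7.45 25; python3 deck.py w7
```

```text
t 7.25 pos [ 489.2 -212.7  174.9] F [-0.3 -0.7 -1. ] M [-0.03  0.02 -0.02] w 9.3 rows 1 err [-3.2  1.  -9.9] rv [0.007 0.005 0.004]
[0.6, -3.4, 9.8] [0.007, 0.005, 0.004]
moved [-0.01 -0.07  0.1 ]
bar 2417 [185.2 187.3 188.6] ((490.8954162597656, -210.068359375), (38.20991516113281, 54.178558349609375), 19.192045211791992) in tool [  2.7   1.4 -12.5]
plate 12793 [140.3 143.2 144.4] ((488.9989929199219, -210.74459838867188), (116.33975982666016, 80.5958023071289), 82.8252182006836) in tool [ 2.  -0.7 31.6]
```

View pics/w7.png

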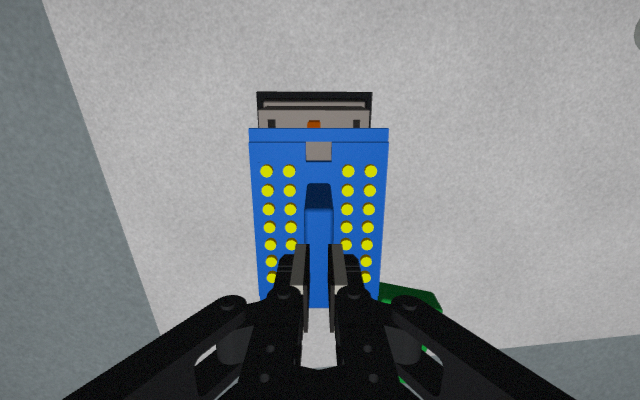

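Request:
step_arm:
  increments:
    - {"slide": [0.6,-3.6,8],"delta_rot": [0.007,0.005,0.004],"claw": 4}
    - {"slide": [0,0,0],"delta_rot": [0,0,0],"claw": 4}
    - {"slide": [0,0,0],"delta_rot": [0,0,0],"claw": 4}

```text
time_s: 7.6
tool_pos: [486.8, -213.0, 168.6]
tool_rot: [2.36, 2.069, 0.002]
ft_force: [0.6, -0.0, -1.0]
grip_width: 8.7
```

```bash
python3 plan.py 486 -211.7 150 -7.45 25
```

```text
t 7.6 pos [ 486.8 -213.   168.6] F [ 0.6 -0.  -1. ] M [ 0.02  0.01 -0.01] w 8.7 rows 1 err [ -0.8   1.3 -18.6] rv [ 0.003  0.001 -0.001]
[1.2, -1.0, 18.6] [0.003, 0.001, -0.001]
```

Request:
step_arm:
  increments:
    - {"slide": [1.2,-1,10],"delta_rot": [0.004,0.002,-0.001],"claw": 4}
    - {"slide": [0,0,6],"delta_rot": [0,0,0],"claw": 4}
    - {"slide": [0,0,0],"delta_rot": [0,0,0],"claw": 4}
    - {"slide": [0,0,0],"delta_rot": [0,0,0],"claw": 4}

```text
time_s: 8.0
tool_pos: [485.9, -211.6, 151.3]
tool_rot: [-2.36, -2.071, 0.0]
ft_force: [0.6, 0.2, -1.2]
grip_width: 8.8
```

```bash
python3 plan.py 486 -211.7 135 -7.45 25; python3 deck.py w8
python3 - <<'E'
from workcell import *
from h import *
c=calibration("wrist")
z=np.load("w8.npz"); s={"tool_pos":z["tp"],"tool_rot":z["tr"]}
R=Ro.from_rotvec(s["tool_rot"]); p=z["p"];d=z["d"]
W=cloud(d,c,s)
cr=cv2.resize(p[60:200,220:420],None,fx=4,fy=4,interpolation=cv2.INTER_NEAREST); cv2.imwrite("pics/w8c.png",cr[:,:,::-1])
q=p.astype(int); org=(q[...,0]>120)&(q[...,2]<90)&(q[...,0]>q[...,1]+50)
v,u=np.nonzero(org); 
if len(u): print("orange",u.min(),u.max(),v.min(),v.max(),W[org].mean(0))
E
```

```text
t 8.0 pos [ 485.9 -211.6  151.3] F [ 0.6  0.2 -1.2] M [0.02 0.03 0.01] w 8.8 rows 1 err [  0.1  -0.1 -16.3] rv [-0.001 -0.001 -0.   ]
[-0.1, 0.2, 16.3] [-0.001, -0.001, -0.0]
moved [-0.04  0.02 -0.03]
bar 2422 [161.6 163.7 165. ] ((487.89410400390625, -208.81735229492188), (37.73112487792969, 53.9894905090332), 18.322072982788086) in tool [  3.    1.6 -12.5]
plate 12784 [117.1 119.7 120.9] ((485.4698486328125, -209.30511474609375), (115.99201965332031, 80.48344421386719), 82.443115234375) in tool [ 2.2 -0.7 31.5]
```

View pics/w8c.png

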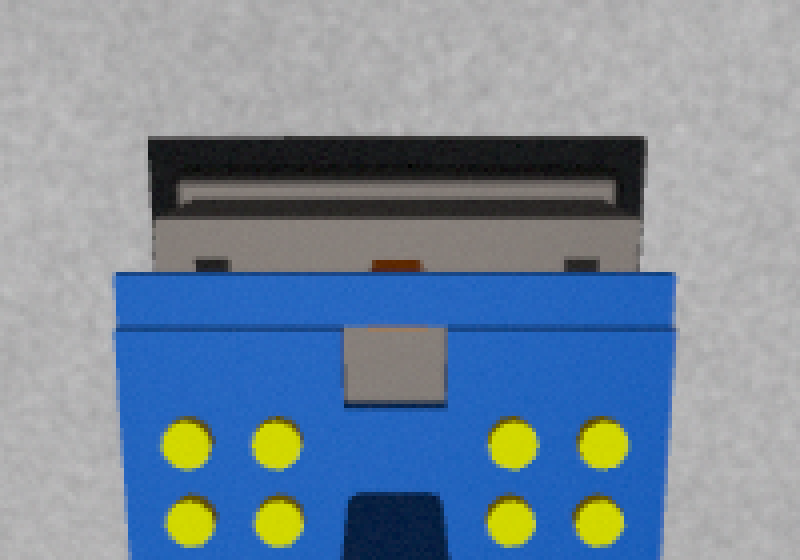

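Side to side the slot (mid 396), hook (398) and rim (396) line up in the zoomed view. I'll descend to just above the hooks.

Request:
step_arm:
  increments:
    - {"slide": [0,0,10],"delta_rot": [0,0,0],"claw": 4}
    - {"slide": [0,0,8],"delta_rot": [0,0,0],"claw": 4}
    - {"slide": [0,0,3],"delta_rot": [0,0,0],"claw": 4}
    - {"slide": [0,0,0],"delta_rot": [0,0,0],"claw": 4}

```text
time_s: 8.45
tool_pos: [485.9, -211.4, 128.4]
tool_rot: [-2.36, -2.071, 0.0]
ft_force: [-0.5, 0.5, -2.1]
grip_width: 8.9
```

```bash
cat > look.py <<'E'
import sys
from workcell import *
from h import *
n=sys.argv[1]; s=observe(); p,d=snapshot("wrist"); np.savez(n+".npz",p=p,d=d,tp=s["tool_pos"],tr=s["tool_rot"])
cr=cv2.resize(p[60:200,220:420],None,fx=4,fy=4,interpolation=cv2.INTER_NEAREST); cv2.imwrite(f"pics/{n}.png",cr[:,:,::-1])
E
python3 plan.py 486 -211.7 124 -7.45 25; python3 look.py w9
```

```text
t 8.45 pos [ 485.9 -211.4  128.4] F [-0.5  0.5 -2.1] M [ 0.01 -0.01 -0.05] w 8.9 rows 1 err [ 0.1 -0.3 -4.4] rv [-0.001 -0.001  0.   ]
[-0.3, 0.2, 4.4] [-0.001, -0.001, 0.0]
```

View pics/w9.png

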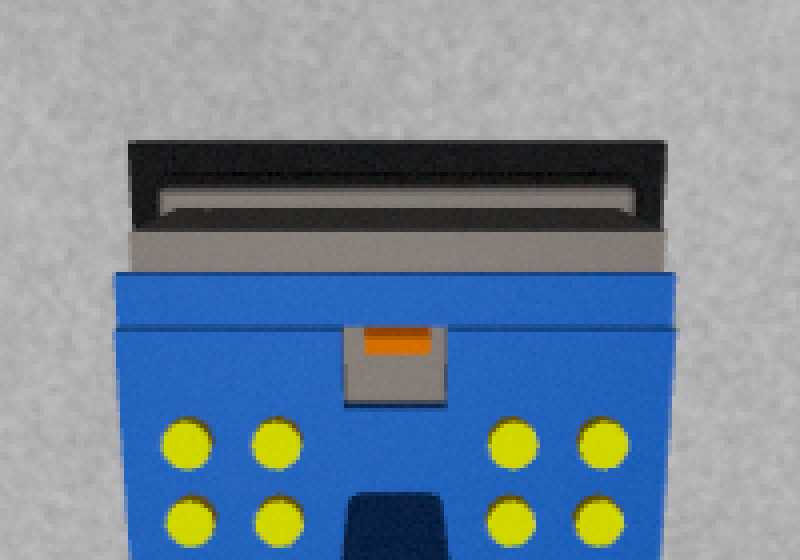

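Run:
```python
from workcell import *
from h import *
c=calibration("wrist"); z=np.load("w9.npz"); s={"tool_pos":z["tp"],"tool_rot":z["tr"]}; R=Ro.from_rotvec(s["tool_rot"])
def tl(u,v,zz): return R.inv().apply(on_plane([[u/4+220-.5,v/4+60-.5]],zz,c,s)-s["tool_pos"]).round(1)[0]
t=s["tool_pos"][2]
print("hook inner top edge",tl(398,355,83),"crest line",tl(398,337,83),"slot inner bottom",tl(396,408,t-38.1),"slot outer top",tl(396,327,t-35.6),"deck end",tl(396,272,t-35.6))
print("rim outer end", tl(396,232,67),"hook sides",tl(365,345,83),tl(431,345,83))
```

```text
hook inner top edge [46.3 -0.3 45.4] crest line [49.1 -0.3 45.4] slot inner bottom [39.6 -0.6 38.1] slot outer top [52.2 -0.6 35.7] deck end [60.1 -0.6 35.7]
rim outer end [63.3 -0.6 61.4] hook sides [47.8 -5.4 45.4] [47.8  4.8 45.4]
```

The hook tip shows inside the slot with about ±2.5 mm each side, and the deck is about 0.5 mm too far towards tool +x. I'll trim that and descend gently.

Request:
step_arm:
  increments:
    - {"slide": [-0.8,0,3],"delta_rot": [0,0,0],"claw": 4}
    - {"slide": [0,0,3],"delta_rot": [0,0,0],"claw": 4}
    - {"slide": [0,0,2],"delta_rot": [0,0,0],"claw": 4}

```text
time_s: 8.8
tool_pos: [486.5, -212.7, 120.8]
tool_rot: [2.361, 2.072, 0.001]
ft_force: [0.3, 0.7, -1.9]
grip_width: 8.8
```

```bash
python3 plan.py 486 -212.2 105 -7.45 25
```

```text
t 8.8 pos [ 486.5 -212.7  120.8] F [ 0.3  0.7 -1.9] M [ 0.04 -0.03  0.03] w 8.8 rows 1 err [ -0.5   0.5 -15.8] rv [ 0. -0.  0.]
[0.4, -0.5, 15.8] [0.0, -0.0, 0.0]
```

Request:
step_arm:
  increments:
    - {"slide": [0.4,-0.5,2],"delta_rot": [0,0,0],"claw": 4}
    - {"slide": [0,0,2],"delta_rot": [0,0,0],"claw": 4}

```text
time_s: 9.0
tool_pos: [486.1, -212.3, 116.6]
tool_rot: [2.361, 2.072, 0.001]
ft_force: [-0.3, 0.2, -1.0]
grip_width: 9.0
```

```bash
python3 plan.py 486 -212.2 105 -7.45 25;  python3 look.py w10
```

```text
t 9.0 pos [ 486.1 -212.3  116.6] F [-0.3  0.2 -1. ] M [0.03 0.03 0.  ] w 9.0 rows 1 err [ -0.1   0.1 -11.6] rv [ 0.001 -0.    -0.   ]
[0.1, -0.1, 11.6] [0.001, -0.0, -0.0]
```

View pics/w10.png

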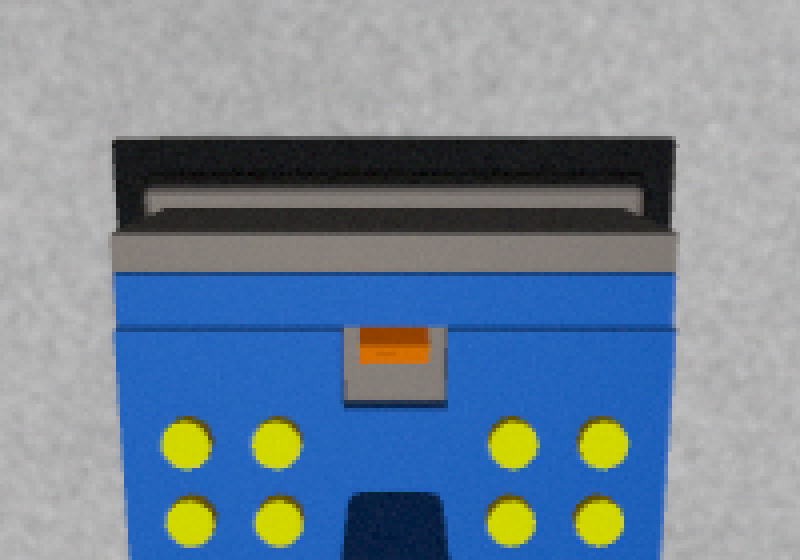

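Request:
step_arm:
  increments:
    - {"slide": [0,0,2],"delta_rot": [0,0,0],"claw": 4}

```text
time_s: 9.15
tool_pos: [486.4, -212.4, 114.8]
tool_rot: [2.36, 2.072, 0.002]
ft_force: [-0.6, 1.0, 3.1]
grip_width: 8.8
```

Request:
step_arm:
  increments:
    - {"slide": [0,0,2],"delta_rot": [0,0,0],"claw": 4}

```text
time_s: 9.25
tool_pos: [486.9, -212.7, 113.4]
tool_rot: [2.36, 2.071, 0.002]
ft_force: [-0.8, 0.6, 3.5]
grip_width: 8.9
```

Request:
step_arm:
  increments:
    - {"slide": [0,0,1.5],"delta_rot": [0,0,0],"claw": 4}

```text
time_s: 9.35
tool_pos: [487.4, -212.9, 112.6]
tool_rot: [2.359, 2.07, 0.003]
ft_force: [-0.8, 0.4, 4.8]
grip_width: 8.9
```

Request:
step_arm:
  increments:
    - {"slide": [0,0,1.5],"delta_rot": [0,0,0],"claw": 4}

```text
time_s: 9.45
tool_pos: [487.9, -213.2, 111.9]
tool_rot: [2.358, 2.07, 0.003]
ft_force: [-1.4, -0.2, 5.3]
grip_width: 8.9
```

Request:
step_arm:
  increments:
    - {"slide": [0.4,-1.2,1.5],"delta_rot": [0.002,0.001,0.001],"claw": 4}

```text
time_s: 9.55
tool_pos: [487.6, -213.1, 111.3]
tool_rot: [2.359, 2.069, 0.004]
ft_force: [-1.1, -0.9, 6.5]
grip_width: 9.0
```

```bash
python3 plan.py 486 -212.2 105 -7.45 25;  python3 look.py w11
```

```text
t 9.55 pos [ 487.6 -213.1  111.3] F [-1.1 -0.9  6.5] M [0.07 0.12 0.02] w 9.0 rows 1 err [-1.6  0.9 -6.3] rv [ 0.004  0.001 -0.001]
[0.7, -1.7, 6.3] [0.004, 0.001, -0.001]
```

View pics/w11.png

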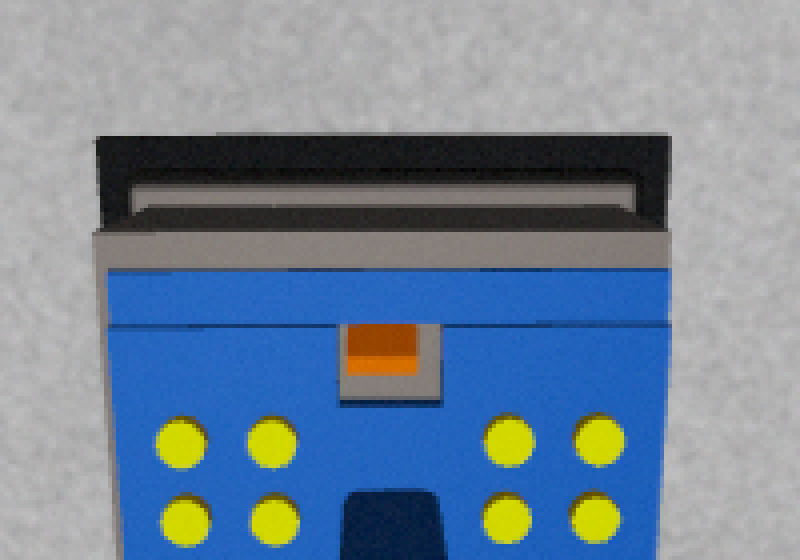

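Request:
step_arm:
  increments:
    - {"slide": [0.5,-2,0],"delta_rot": [0.004,0.001,0],"claw": 4}
    - {"slide": [0.3,-1.5,0.5],"delta_rot": [0.002,0,0],"claw": 4}

```text
time_s: 9.8
tool_pos: [486.4, -212.8, 112.5]
tool_rot: [2.36, 2.069, 0.002]
ft_force: [0.5, 0.5, 4.0]
grip_width: 8.9
```

```bash
python3 plan.py 486 -212.2 105 -7.45 25;  python3 look.py w12
```

```text
t 9.8 pos [ 486.4 -212.8  112.5] F [0.5 0.5 4. ] M [ 0.   -0.3   0.01] w 8.9 rows 1 err [-0.4  0.6 -7.5] rv [ 0.004  0.001 -0.001]
[0.6, -0.5, 7.5] [0.004, 0.001, -0.001]
```

View pics/w12.png

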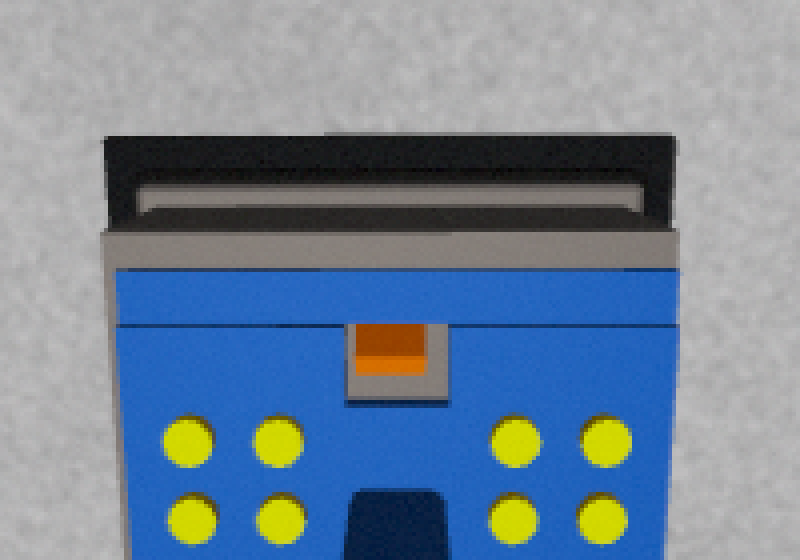

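Request:
step_arm:
  increments:
    - {"slide": [0.5,-2,2],"delta_rot": [0.004,0.001,0],"claw": 4}

```text
time_s: 9.95
tool_pos: [485.6, -212.5, 111.3]
tool_rot: [2.36, 2.07, 0.001]
ft_force: [2.0, -0.5, 5.0]
grip_width: 9.2
```

Request:
step_arm:
  increments:
    - {"slide": [0.4,-1.5,2],"delta_rot": [0.003,0.001,0],"claw": 4}

```text
time_s: 10.05
tool_pos: [485.5, -212.4, 110.3]
tool_rot: [2.361, 2.07, 0.001]
ft_force: [1.1, 0.3, 7.7]
grip_width: 9.0
```

```bash
python3 plan.py 486 -212.2 105 -7.45 25;  python3 look.py w13
```

```text
t 10.05 pos [ 485.5 -212.4  110.3] F [1.1 0.3 7.7] M [-0.04 -0.29  0.04] w 9.0 rows 1 err [ 0.5  0.2 -5.3] rv [ 0.002  0.001 -0.001]
[0.3, 0.5, 5.3] [0.002, 0.001, -0.001]
```

View pics/w13.png

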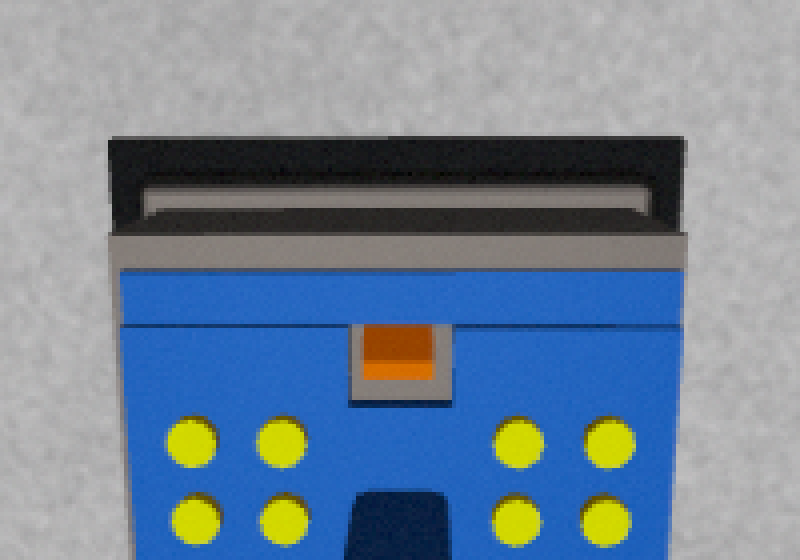

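The slot (mid 400) and hook (mid 398) are centred, so I'll press on, compensating the sideways drift seen earlier.

Request:
step_arm:
  increments:
    - {"slide": [0.3,-0.4,2.5],"delta_rot": [0.003,0.001,0],"claw": 4}

```text
time_s: 10.2
tool_pos: [486.2, -212.6, 109.0]
tool_rot: [2.361, 2.07, 0.001]
ft_force: [-0.1, -0.0, 9.3]
grip_width: 8.6
```

Request:
step_arm:
  increments:
    - {"slide": [0.3,-0.6,3],"delta_rot": [0.003,0.001,0],"claw": 4}

```text
time_s: 10.3
tool_pos: [486.8, -212.8, 107.5]
tool_rot: [2.361, 2.07, 0.0]
ft_force: [-0.8, -0.0, 12.8]
grip_width: 8.6
```

Request:
step_arm:
  increments:
    - {"slide": [0.3,-0.6,3],"delta_rot": [0.003,0.001,0],"claw": 4}

```text
time_s: 10.4
tool_pos: [487.4, -212.9, 106.3]
tool_rot: [2.362, 2.071, 0.0]
ft_force: [-1.6, 1.1, 14.0]
grip_width: 9.1
```

```bash
python3 plan.py 486 -212.2 105 -7.45 25;  python3 look.py w14
```

```text
t 10.4 pos [ 487.4 -212.9  106.3] F [-1.6  1.1 14. ] M [0.25 0.31 0.04] w 9.1 rows 1 err [-1.4  0.7 -1.3] rv [ 0.     0.    -0.001]
[0.6, -1.5, 1.3] [0.0, 0.0, -0.001]
```

View pics/w14.png

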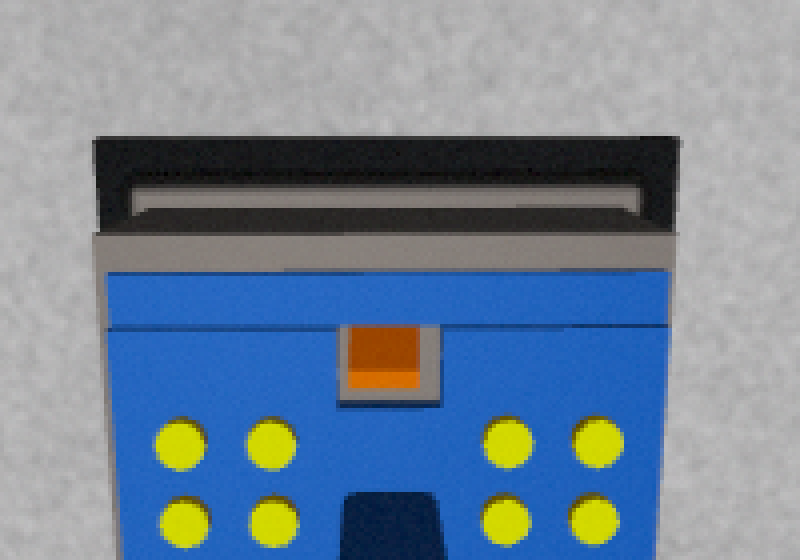

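Request:
step_arm:
  increments:
    - {"slide": [0.5,-1.8,3],"delta_rot": [0.002,0.001,0],"claw": 4}

```text
time_s: 10.55
tool_pos: [487.4, -212.9, 105.7]
tool_rot: [2.361, 2.07, 0.001]
ft_force: [-0.9, 0.5, 15.1]
grip_width: 9.0
```

Request:
step_arm:
  increments:
    - {"slide": [0.5,-1.5,3.5],"delta_rot": [0.002,0.001,0],"claw": 4}

```text
time_s: 10.65
tool_pos: [487.7, -213.0, 104.9]
tool_rot: [2.36, 2.069, 0.003]
ft_force: [-1.5, 0.9, 18.3]
grip_width: 8.6
```

```bash
python3 plan.py 486 -212.2 105 -7.45 25;  python3 look.py w15
```

```text
t 10.65 pos [ 487.7 -213.   104.9] F [-1.5  0.9 18.3] M [0.24 0.41 0.  ] w 8.6 rows 1 err [-1.7  0.8  0.1] rv [ 0.003  0.    -0.001]
[0.6, -1.8, -0.1] [0.003, 0.0, -0.001]
```

View pics/w15.png

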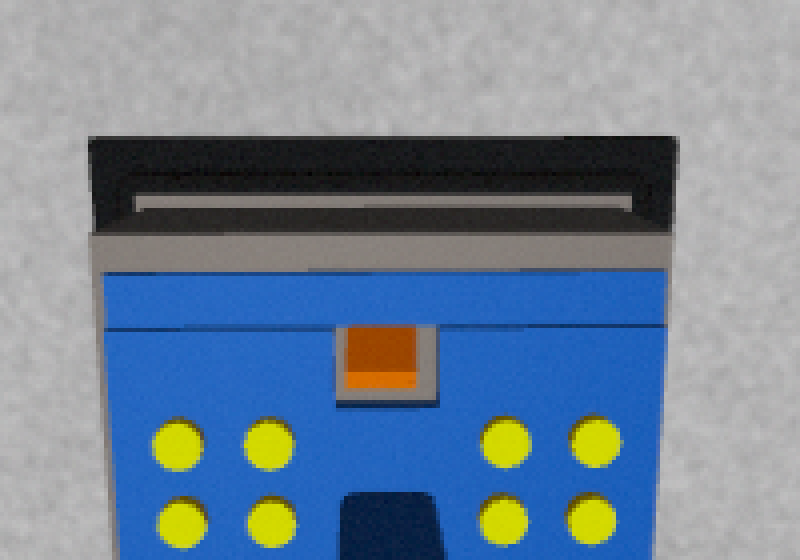

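Request:
step_arm:
  increments:
    - {"slide": [0.5,-1.8,3.5],"delta_rot": [0.004,0.001,0],"claw": 4}

```text
time_s: 10.8
tool_pos: [487.4, -212.3, 103.2]
tool_rot: [2.362, 2.07, 0.003]
ft_force: [2.7, -0.2, 5.7]
grip_width: 9.2
```

Request:
step_arm:
  increments:
    - {"slide": [0.5,-1.8,3.5],"delta_rot": [0.004,0.001,0],"claw": 4}

```text
time_s: 10.9
tool_pos: [487.4, -212.3, 101.5]
tool_rot: [2.362, 2.07, 0.003]
ft_force: [1.4, -0.7, 11.9]
grip_width: 9.1
```

```bash
python3 plan.py 486 -212.2 105 -7.45 25;  python3 look.py w16
```

```text
t 10.9 pos [ 487.4 -212.3  101.5] F [ 1.4 -0.7 11.9] M [-0.14 -0.15  0.01] w 9.1 rows 1 err [-1.4  0.1  3.5] rv [ 0.002 -0.001 -0.002]
[-0.1, -1.4, -3.5] [0.002, -0.001, -0.002]
```

View pics/w16.png

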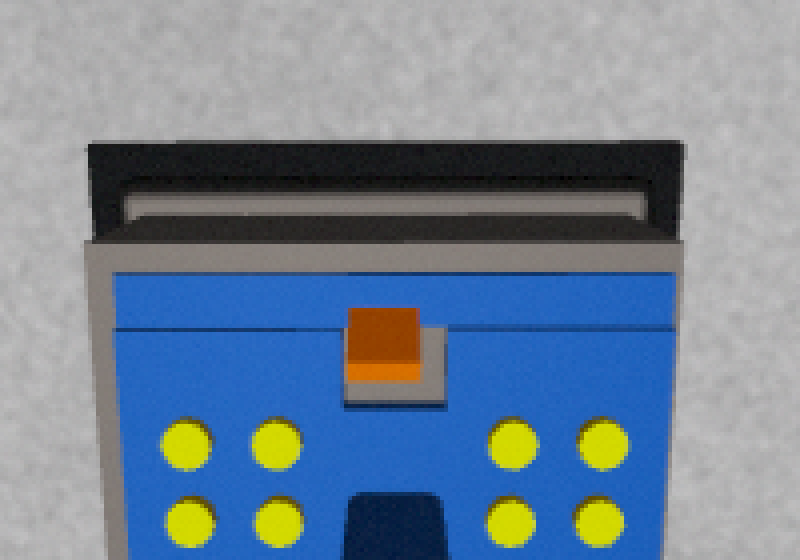

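Force dropped from 18 to 6 N and hook_a's nose now shows over the lip. I'll check hook_b with the fixed cameras.

Run:
```python
from workcell import *
from h import *
for n in("scene","top"):
    p,d=snapshot(n); c=calibration(n); u,v=project([[486,-212,75]],c)[0].astype(int)
    cr=cv2.resize(p[max(v-35,0):v+35,u-50:u+50],None,fx=8,fy=8,interpolation=cv2.INTER_CUBIC); cv2.imwrite(f"pics/{n}1.png",cr[:,:,::-1]); print(u,v)
s=observe();print(s["ft_force"],s["tool_pos"])
```

```text
265 139
403 249
[ 0.37496407 -0.19082904 11.2603855 ] [ 487.40651701 -212.2796566   101.59892637]
```

View pics/scene1.png

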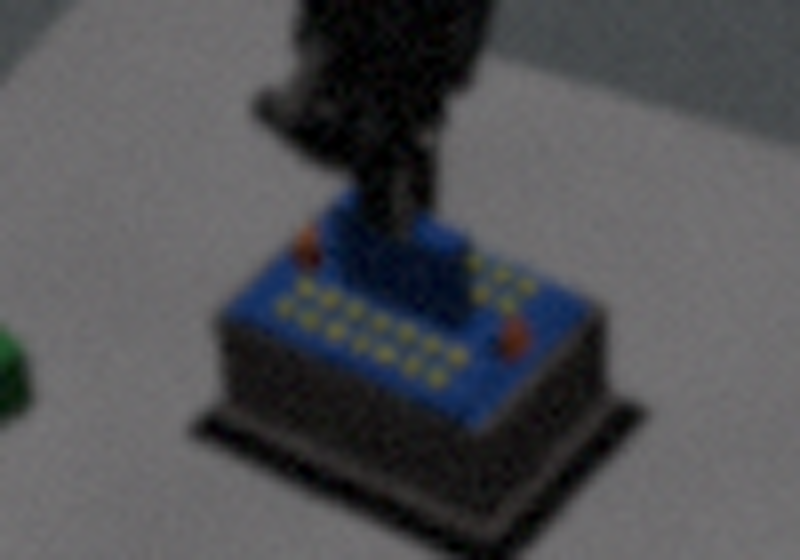

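View pics/top1.png

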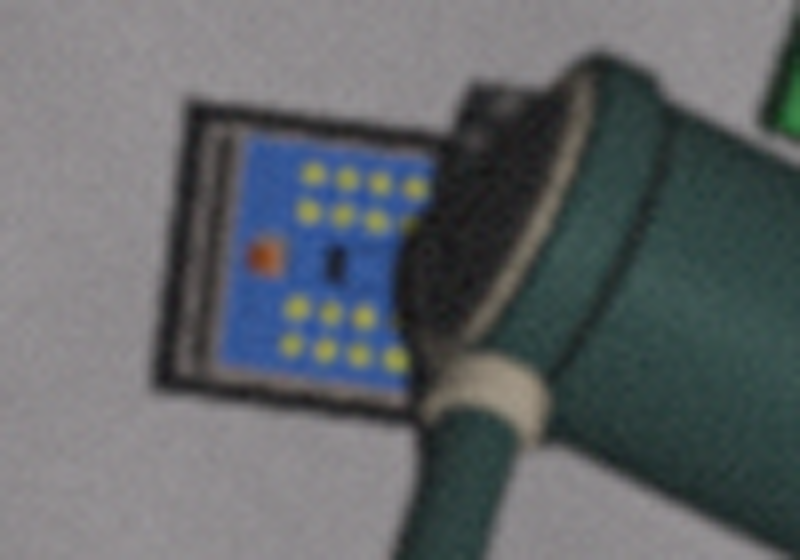

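Request:
step_arm:
  increments:
    - {"slide": [0.2,-1.4,3.5],"delta_rot": [0.002,0,0],"claw": 4}

```text
time_s: 11.15
tool_pos: [487.5, -212.3, 100.2]
tool_rot: [2.361, 2.069, 0.003]
ft_force: [-2.3, 3.2, 14.7]
grip_width: 9.0
```

Request:
step_arm:
  increments:
    - {"slide": [0.2,-1.2,3.5],"delta_rot": [0.002,0,0],"claw": 4}

```text
time_s: 11.25
tool_pos: [487.5, -212.3, 99.1]
tool_rot: [2.361, 2.069, 0.003]
ft_force: [-4.0, 2.2, 18.3]
grip_width: 8.9
```

```bash
python3 plan.py 486 -212.2 105 -7.45 25;  python3 look.py w17
python3 - <<'E'
from workcell import *
from h import *
c=calibration("wrist")
for n in ("w12","w15","w16","w17"):
    z=np.load(n+".npz"); p=z["p"].astype(int); d=z["d"]; s={"tool_pos":z["tp"],"tool_rot":z["tr"]}
    R=Ro.from_rotvec(s["tool_rot"]); W=cloud(d,c,s); T=R.inv().apply((W-s["tool_pos"]).reshape(-1,3)).reshape(W.shape)
    b=(p[...,2]>p[...,0]+40)&(W[...,2]>45)&(d>0); b[:, :230]=0;b[:,400:]=0
    b&=(abs(W[...,2]-np.median(W[b][:,2]))<5)
    for a in (0,1):
        x=T[...,a]; print(n,"xy"[a],[ (k,round(float(np.median(W[b&(x>k)&(x<k+6)&(T[...,0]<50)][:,2])),2)) for k in range(-40,44,12) if (b&(x>k)&(x<k+6)&(T[...,0]<50)).sum()>10])
    rim=(W[...,2]>50)&(W[...,2]<75)&(d>0)&(abs(p[...,0]-p[...,2])<40)&(p[...,0]>90); rim[:108]=0;rim[130:]=0;rim[:,:240]=0;rim[:,400:]=0
    print(n,"rim end z",rim.sum(),np.median(W[rim][:,2]))
E
```

```text
t 11.25 pos [ 487.5 -212.3   99.1] F [-4.   2.2 18.3] M [0.42 0.59 0.  ] w 8.9 rows 1 err [-1.5  0.1  5.9] rv [ 0.003  0.    -0.002]
[-0.1, -1.5, -5.9] [0.003, 0.0, -0.002]
w12 x [(-40, 80.7), (-28, 80.97), (-16, 80.98), (-4, 81.13), (8, 81.25), (20, 81.39), (32, 81.56)]
w12 y [(-40, 80.71), (-28, 81.01), (-16, 81.21), (-4, 81.42), (8, 81.43), (20, 81.59), (32, 81.57)]
w12 rim end z 1305 68.14043945756703
w15 x [(-40, 73.86), (-28, 74.09), (-16, 73.64), (-4, 73.76), (8, 73.76), (20, 73.77), (32, 73.88)]
w15 y [(-40, 74.65), (-28, 74.38), (-16, 74.06), (-4, 73.95), (8, 73.5), (20, 73.11), (32, 72.78)]
w15 rim end z 1379 62.9056067992513
w16 x [(-40, 70.08), (-28, 70.14), (-16, 70.28), (-4, 70.28), (8, 70.21), (20, 70.3), (32, 70.25)]
w16 y [(-40, 70.2), (-28, 70.3), (-16, 70.22), (-4, 70.27), (8, 70.22), (20, 70.24), (32, 70.16)]
w16 rim end z 1065 65.24983454987219
w17 x [(-40, 67.84), (-28, 67.9), (-16, 67.83), (-4, 67.84), (8, 67.93), (20, 67.91), (32, 67.89)]
w17 y [(-40, 67.89), (-28, 67.87), (-16, 67.87), (-4, 67.95), (8, 67.87), (20, 67.84), (32, 67.82)]
w17 rim end z 1096 62.853843376292375
```

View pics/w17.png

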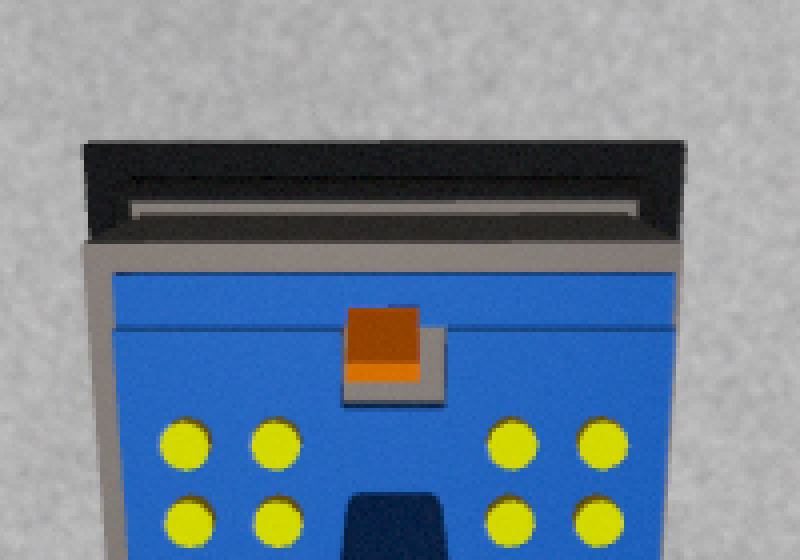

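The plate top is 5.0 mm above the rim and level along its length, so it is home. I'll relieve the press before letting go.

Request:
step_arm:
  increments:
    - {"slide": [0,-0.3,0],"delta_rot": [0,0,0],"claw": 4}
    - {"slide": [0,-0.3,-1],"delta_rot": [0,0,0],"claw": 4}
    - {"slide": [0,-0.3,-1],"delta_rot": [0,0,0],"claw": 4}

```text
time_s: 11.6
tool_pos: [487.4, -212.3, 104.6]
tool_rot: [2.36, 2.068, 0.004]
ft_force: [1.7, -0.4, 2.4]
grip_width: 8.9
```

```bash
python3 plan.py 486 -212.2 105 -7.45 25
```

```text
t 11.6 pos [ 487.4 -212.3  104.6] F [ 1.7 -0.4  2.4] M [ 0.03 -0.24 -0.03] w 8.9 rows 1 err [-1.4  0.1  0.4] rv [ 0.005  0.    -0.002]
[-0.1, -1.4, -0.4] [0.005, 0.0, -0.002]
```

Request:
step_arm:
  increments:
    - {"slide": [0,0,0],"delta_rot": [0,0,0],"claw": 14}
    - {"slide": [0,0,0],"delta_rot": [0,0,0],"claw": 24}
    - {"slide": [0,0,0],"delta_rot": [0,0,0],"claw": 40}
    - {"slide": [0,0,0],"delta_rot": [0,0,0],"claw": 40}
    - {"slide": [0,0,0],"delta_rot": [0,0,0],"claw": 40}
  squeeze: 20

```text
time_s: 12.1
tool_pos: [484.0, -210.8, 100.9]
tool_rot: [-2.36, -2.069, 0.001]
ft_force: [-0.6, 0.2, 0.1]
grip_width: 40.0
```

```bash
python3 plan.py 486 -212.2 105 -7.45 25; python3 deck.py w18; python3 deck.py w18b
```

```text
t 12.1 pos [ 484.  -210.8  100.9] F [-0.6  0.2  0.1] M [ 0.   -0.04  0.02] w 40.0 rows 1 err [ 2.  -1.4  4.1] rv [-0.003 -0.002 -0.002]
[-1.1, 2.2, -4.1] [-0.003, -0.002, -0.002]
moved [-0.05  0.06 -0.07]
bar 3101 [115.7 117.6 118.7] ((487.0192565917969, -210.64599609375), (50.42780303955078, 43.635520935058594), 44.194602966308594) in tool [  0.6   2.9 -16.8]
plate 14091 [70.9 73.7 74.8] ((486.91107177734375, -211.5120391845703), (119.05267333984375, 82.83497619628906), 82.43134307861328) in tool [-0.4  3.1 27.2]
moved [ 0.19 -0.09  0.22]
bar 3105 [115.7 117.7 118.8] ((487.2451171875, -210.66806030273438), (50.08403778076172, 43.932125091552734), 43.939693450927734) in tool [  0.5   3.2 -16.9]
plate 14057 [70.9 73.7 74.8] ((486.96612548828125, -211.46481323242188), (119.00513458251953, 82.83909606933594), 82.41486358642578) in tool [-0.4  3.2 27.1]
```

View pics/w18.png

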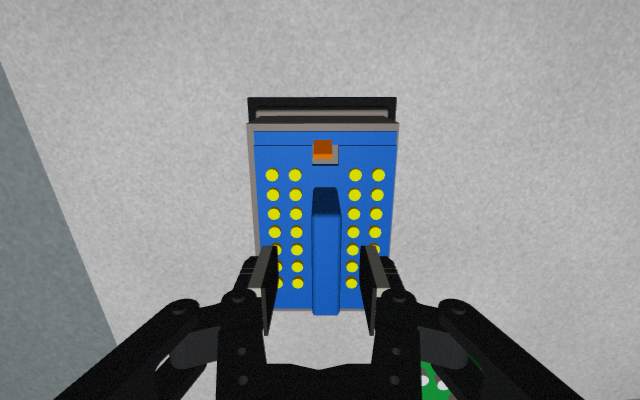

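Released: the plate top is at about 72 mm (73.7 less the 1.8 mm camera bias), which is the home height. Retreating.

Request:
step_arm:
  increments:
    - {"slide": [-0.5,2,-8],"delta_rot": [0,0,0],"claw": 50}
    - {"slide": [0,0,-20],"delta_rot": [0,0,0],"claw": 50}
    - {"slide": [0,0,-35],"delta_rot": [0,0,0],"claw": 50}
    - {"slide": [0,0,-45],"delta_rot": [0,0,0],"claw": 60}
    - {"slide": [0,0,-40],"delta_rot": [0,0,0],"claw": 60}

```text
time_s: 12.7
tool_pos: [482.0, -209.7, 247.1]
tool_rot: [-2.349, -2.058, 0.011]
ft_force: [1.7, -0.8, 0.3]
grip_width: 60.1
```

Request:
step_arm:
  increments:
    - {"slide": [-35,0,-20],"delta_rot": [0,0,0],"claw": 60}
    - {"slide": [-35,0,-10],"delta_rot": [0,0,0],"claw": 60}
    - {"slide": [-25,0,0],"delta_rot": [0,0,0],"claw": 60}
    - {"slide": [0,0,0],"delta_rot": [0,0,0],"claw": 60}
    - {"slide": [0,0,0],"delta_rot": [0,0,0],"claw": 60}

```text
time_s: 13.2
tool_pos: [475.1, -309.4, 292.6]
tool_rot: [2.358, 2.071, -0.0]
ft_force: [0.8, 0.1, -0.4]
grip_width: 60.1
```

```bash
cat > chk.py <<'E'
from workcell import *
from h import *
c=calibration("wrist"); s=observe(); p,d=snapshot("wrist"); p0=p; W=cloud(d,c,s); R=Ro.from_rotvec(s["tool_rot"]).as_matrix()
q=p.astype(int); b=(q[...,2]>q[...,0]+40)&(d>0)&(W[...,2]>65)&(W[...,2]<80)
r=cv2.minAreaRect(W[b][:,:2].astype(np.float32)); print("deck",r)
cen=np.array(r[0]); ax=np.array([.1297,.9916]); t=(W[...,:2]-cen)@ax; x=(W[...,:2]-cen)@np.array([.9916,-.1297])
for k in range(-58,56,8): 
    m=b&(t>k)&(t<k+8); print(k,round(float(np.median(W[m][:,2])),2) if m.sum()>9 else None,end="; ")
print()
rim=(d>0)&(W[...,2]>60)&(W[...,2]<71.5)&(abs(q[...,0]-q[...,2])<35)&(abs(t)<66)&(abs(x)<46)
for k in (-64,-40,0,40,58):
    m=rim&(t>k)&(t<k+6)
    print("rim",k,m.sum(),np.median(W[m][:,2]) if m.sum() else None)
org=(q[...,0]>110)&(q[...,2]<90)&(q[...,0]>q[...,1]+50)&(abs(t)<70)&(abs(x)<40)
n,l,st,ce=cv2.connectedComponentsWithStats(org.astype(np.uint8))
for i in range(1,n):
    if st[i,4]>8: m=l==i; print("hook",st[i].tolist(),"along",np.percentile(t[m],[5,50,95]).round(1),"across",np.median(x[m]).round(1),"z",np.percentile(W[m][:,2],[5,95]).round(1))
u,v=project([[cen[0],cen[1],72]],c,s)[0].astype(int); print(u,v)
cr=p[max(0,v-80):v+80,max(0,u-100):u+100]; cv2.imwrite("pics/f1.png",cv2.resize(cr,None,fx=4,fy=3.75 if cr.shape[0]==160 else 4,interpolation=cv2.INTER_NEAREST)[:600,:800,::-1])
cv2.imwrite("pics/f0.png",p[:,:,::-1])
print(s["tool_pos"],s["grip_width"],s["time_s"])
E
python3 chk.py
```

```text
deck ((486.8260498046875, -211.03536987304688), (117.46513366699219, 81.68183898925781), 82.55447387695312)
-58 71.55; -50 73.89; -42 73.87; -34 73.89; -26 73.99; -18 73.87; -10 73.88; -2 73.84; 6 73.9; 14 73.9; 22 73.87; 30 73.92; 38 73.92; 46 73.32; 54 71.44; 
rim -64 230 68.93197698683034
rim -40 21 68.95013162595848
rim 0 24 69.00334399409442
rim 40 29 69.07115906120595
rim 58 284 68.84407799796696
hook [312, 11, 10, 8, 69] along [46.1 48.7 52.6] across -1.6 z [78.  85.6]
hook [312, 114, 10, 7, 64] along [-53.6 -49.6 -46.5] across -1.3 z [76.  85.6]
317 68
[ 475.09682732 -309.43394776  292.5713475 ] 60.083387068359066 13.2
```

View pics/f1.png

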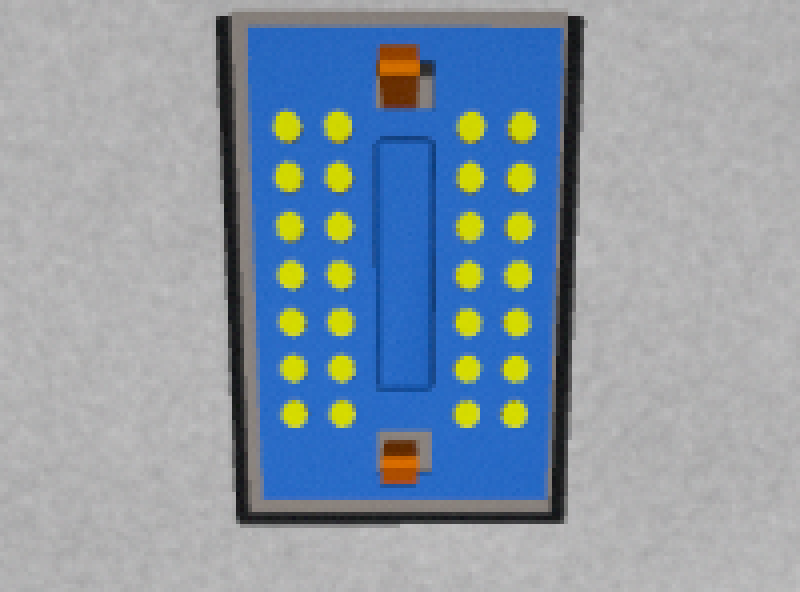

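Both noses overhang the lips, at about (398,60) and (400,470) in the zoomed view. The plate is level, 4.9 mm above the rim at both ends, and the hand is clear.

```bash
python3 -c "
from workcell import *
print(job_done())"
```

```text
the job is handed in; nothing more can be done
None
```

The blue tip deck is on the grey rack base, pressed home under both hooks, and the job was handed in at about 13 s. I lifted the deck by its bar from the tub, carried it over level, lined the slots up with the hooks in the wrist images, pressed, released and backed off.

**Pressing:** The highest vertical force read at the end of a step was about 18 N. It fell from 18 to 6 N in one step when the hooks snapped over. I saw no separate second drop.

**Last wrist-camera checks:**
- **Seating:** The plate top is 4.9 mm above the rim and level along its length to about 0.1 mm. A fully seated plate would be 5 mm above it.
- **Hooks:** Both noses overhang the deck's lips.
- **Hand:** It is open and clear, about 190 mm above the bench-home height and 100 mm to the side.

**Small disagreements:**
- The deck sits about 1.5 mm off centre sideways, within the slots' play.
- The wrist camera's depth reads about 1.8 mm high throughout, so I relied on height differences.
- I did not measure the bystanders again at the end. I never moved the arm near the bottles or beaker, and felt no contact with the tube block.

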